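# Change over the pad mould at a prosthetics bench

### The job

First lift every cast pad out of the mould by its stem and put it in the blue tray. With the mould quite empty, press the red nozzle cap of the release-agent bottle all the way down and let it come up again. Then load every cream blank from the mat fully home, flat on the floor of a mould cavity of its own outline (one to a cavity), leaving the jar and the prosthetic foot where they are.

Things in the scene. Friction and masses are not known exactly. Their poses are not given: they have to be found in the camera images.
- mould: fixed aluminium mould plate, 180 x 180 mm, 26 mm high, with four open cavities 8 mm deep in its top: two round (53 mm diameter) (+x +y and -x -y corners) and two square (45 mm; +x -y and -x +y corners), sides parallel to the plate's, all centred 43 mm from the plate's mid-lines, with 2 mm lead-in chamfers; origin: centre of its underside on the table, z up, x and y along its sides
- bottle: fixed release-agent bottle, white with a green band, body 56 mm diameter, on a 90 x 90 x 8 mm steel foot, 140 mm high with its cap, standing just beyond the mould (away from the robot), spout towards it; origin: centre of its underside on the table
- nozzle (a joint): the bottle's red sprung nozzle cap, 32 mm diameter, slides straight down: 0 m = up (at rest), 0.008 m = fully down; the spring needs about 2 N to start and 8 N to go fully down, and lifts the cap again when let go
- nozzle_top (a point): centre of the flat top face of the red nozzle cap, 140 mm above the table when up; moves down with the cap
- tray: fixed blue open tray for finished pads, 220 x 220 mm outside, 24 mm high, walls and floor about 4 mm thick; origin: centre of its underside on the table
- mat: dark flat mat, 230 x 230 mm, 1 mm, printed on the table (no step), on which the blanks stand at the start; origin: its centre on the table
- cavity_round_a (a point): centre of the floor of a round cavity of the mould (53 mm diameter), 18 mm above the table, 8 mm below the mould's top face; axes as the mould's
- cavity_round_b (a point): centre of the floor of a round cavity of the mould (53 mm diameter), 18 mm above the table, 8 mm below the mould's top face; axes as the mould's
- cavity_square_a (a point): centre of the floor of a square cavity of the mould (45 mm square, sides parallel to the mould plate), 18 mm above the table, 8 mm below the mould's top face; axes as the mould's
- cavity_square_b (a point): centre of the floor of a square cavity of the mould (45 mm square, sides parallel to the mould plate), 18 mm above the table, 8 mm below the mould's top face; axes as the mould's
- pad_round_a: skin-coloured cast pad: a round base of 50 mm diameter, 9 mm thick, narrowing to 32 mm at 14 mm height, with a round stem of 22 mm diameter on top from there up to 38 mm; about 50 g; origin: centre of the base's underside, z along the stem; at the start it sits in the round cavity cavity_round_a, stem up, or is absent
- pad_round_b: skin-coloured cast pad: a round base of 50 mm diameter, 9 mm thick, narrowing to 32 mm at 14 mm height, with a round stem of 22 mm diameter on top from there up to 38 mm; about 50 g; origin: centre of the base's underside, z along the stem; at the start it sits in the round cavity cavity_round_b, stem up, or is absent
- pad_square_a: skin-coloured cast pad: a square base of 42 mm, 9 mm thick, narrowing to 32 mm at 14 mm height, with a round stem of 22 mm diameter on top from there up to 38 mm; about 50 g; origin: centre of the base's underside, z along the stem; at the start it sits in the square cavity cavity_square_a, stem up, or is absent
- pad_square_b: skin-coloured cast pad: a square base of 42 mm, 9 mm thick, narrowing to 32 mm at 14 mm height, with a round stem of 22 mm diameter on top from there up to 38 mm; about 50 g; origin: centre of the base's underside, z along the stem; at the start it sits in the square cavity cavity_square_b, stem up, or is absent
- blank_round_a: cream-coloured round blank, 50 mm diameter, 20 mm thick, about 50 g; stands on the mat at the start, or is absent; fits either round cavity, where its upper 12 mm stay above the mould; origin: centre of its underside
- blank_round_b: cream-coloured round blank, 50 mm diameter, 20 mm thick, about 50 g; stands on the mat at the start, or is absent; fits either round cavity, where its upper 12 mm stay above the mould; origin: centre of its underside
- blank_square_a: cream-coloured square blank, 42 x 42 mm, 20 mm thick, about 50 g; stands on the mat at the start, or is absent; fits either square cavity, where its upper 12 mm stay above the mould; origin: centre of its underside
- blank_square_b: cream-coloured square blank, 42 x 42 mm, 20 mm thick, about 50 g; stands on the mat at the start, or is absent; fits either square cavity, where its upper 12 mm stay above the mould; origin: centre of its underside
- jar: bystander: jar with yellow cap, 64 mm diameter, 85 mm high; origin: centre of its underside
- foot: bystander: skin-coloured prosthetic foot, 62 mm wide, 235 mm long, 135 mm high, standing on the table; origin: centre of its underside
Things that resemble listed ones, but are neither listed nor needed, are in the scene too. What is shaped like the blank_round_b but brown is not meant. What is shaped like the blank_square_b but brown is not meant.

How it is judged:
By the outcome, as a careful person would: the job done as asked, in the order asked, and still so for the second after the job is handed in, with the robot touching nothing.
Of pad_round_a, pad_round_b, pad_square_a, pad_square_b only 3 to 4 are there at a start; the rules pass over those that are not, and their reading is None.
Of blank_round_a, blank_round_b, blank_square_a, blank_square_b only 3 to 4 are there at a start; the rules pass over those that are not, and their reading is None.
At some moment in a run one of blank_round_a, blank_round_b, blank_square_a, blank_square_b may be knocked a few centimetres aside while the robot is not near it.
Once in a run the grip may slacken for a moment while it holds something.
It also fails if it takes over 210 s, if anything falls off the work surface, if the arm or the gripper's body presses on something with over 40 N, if the wrist force passes 120 N, or if a joint passes its speed limit or range.

### The arm

A 6-joint arm with a two-finger parallel gripper is mounted at the origin on the work surface. World frame = base frame: x ahead of the robot, y to its left, z up, the work surface at z = 0. Lengths are in m, angles in degrees, forces in N, time in s.
With the tool pointing down it reaches from about 0.275 to 0.85 m from the base axis. Payload 5.2 kg.
Tool frame: the origin (TCP) lies between the finger pads; the fingertips stand 25 mm ahead of it and the grasp point (between the pads) lies 6 mm ahead of it (robot.tip_reach is the distance from the TCP to the fingertips, in m); z points along the fingers, y is the line along which they close (so a half turn about z gives the same grasp; the last joint's range is limited). The gripper opens to 85 mm and grips with 20 to 120 N. Pads are 22 mm wide; open, the fingers measure 114 mm over their backs; the gripper's body (76 mm by 85 mm) begins 54 mm behind the grasp point. The pads swing forward as they close: fully open they stand 13 mm farther back than shut.
Start: joints at [-76.478, 14.817, 87.949, -0, 77.235, -11.62], TCP at [0.234, -0.498, 0.256] pointing down, gripper open.
Joint ranges: [-179.93, 179.93], [-52.35, 119.4], [10.71, 147.94], [-69.91, 249.91], [12.55, 155.21], [-178.61, 178.61]. Speed limits (degrees/s): [147.25, 147.25, 180, 180, 180, 180].

### API

Orientations are given as [roll, pitch, yaw] about the fixed x, y, z axes, in that order (R = Rz(yaw) Ry(pitch) Rx(roll)).
In Python, from bench import robot gives the robot as it stands.
- The arm moves only by the tool move_arm, never from a script. Its argument "targets" is a list of rows, each an object of numbers: "x", "y", "z": the shift along the tool's x, y, z in mm; "rx", "ry", "rz": the turn, a rotation vector about the tool's x, y, z in degrees; "jaw": the opening, from 0 (shut) to 1 (fully open). In form: [{"x": .., "y": .., "z": .., "rx": .., "ry": .., "rz": .., "jaw": ..}, ...]. A call has 1 to 10 rows; each row is the pose to reach, as a shift and turn from the pose commanded when the call began, along the tool's axes at that moment; what a row does not reach only later rows make up. A row lasts 1/12 s, in which the tool goes at most 41.7 mm and 7.16 degrees, less where a joint would pass 70% of its speed; a pose out of reach is approached as far as the arm can. A call with a gripper value outside its range is refused whole. The fingers move at their own pace and stop on an object; "squeeze" is the grip in N (left out, the last holds). Time passes only in rows, so rows that repeat a pose let the fingers close. It gives the time, the measured TCP pose, the force, the opening and the grip force at its end, in the units of the state.
- robot.observe(): the state, without advancing time (a new reading comes with each control period).
- robot.camera(name): name is "side" or "top" or "wrist"; returns the picture (420x560x3 uint8, red, green, blue); there is no depth.
- robot.camera_params(name): a dict with "intrinsics" (3x3 intrinsics, pixels), "dist" ([k1, k2, p1, p2, k3] as OpenCV has them; the pictures are not rectified), "cam_to_world" (4x4, takes a point from camera to world coordinates). Camera axes: x right, y down, z forward; pixel columns grow to the right and rows downward; lengths in m; the calibration is good to about 2 mm. A picture is of the moment at which its call begins: read the wrist's pose just before it. camera_params takes no time and is no camera call; for the wrist camera it gives the pose at the moment of the call.
- robot.sign_off(): hands the job in; it is judged then, once.
The state is a dict: "t": time; "qpos": joint angles; "dq": joint speeds; "effort": joint torques, N m; "tool_pos": TCP position; "orientation": TCP orientation; "contact_force": force on the tool from outside, world axes, zero at the start; "moment": the same for the moment, N m; "width": opening from 0.0 (shut) to 1.0 (fully open); "grasp_force": force on a finger pad.
Only numpy, scipy, OpenCV 4.12 (cv2) and the standard library are available. Lean on these libraries where they do the work, as an engineer would, in place of code of your own. Each camera call takes 0.05 s, during which the arm holds its last target. There are 200 camera calls.

## Working session

There is one attempt and no reset: what is moved stays moved. The work goes in short steps, Python scripts to look and compute and a tool call to move; the robot and the scene stay as the last step left them, time stands still between calls to the robot, and variables do not carry over. Pictures are saved under pics/ and viewed, at most 14 in all, crops included, and the job is handed in when it is done.

Besides the shell and the picture viewer there is one more tool, called as name(argument=value, ...) on one line, values as JSON. move_arm: Moves the arm, as the interface text tells. Its arguments: {"type":"object","properties":{"targets":{"type":"array","items":{"type":"object","properties":{"x":{"type":"number"},"y":{"type":"number"},"z":{"type":"number"},"rx":{"type":"number"},"ry":{"type":"number"},"rz":{"type":"number"},"jaw":{"type":"number"}}}},"squeeze":{"type":"number"}},"required":["targets"]}

```bash
mkdir -p pics; ls; python3 - <<'E'
from bench import robot
import cv2
for n in ("top","side"):
    im=robot.camera(n); cv2.imwrite(f"pics/{n}0.png",im[:,:,::-1])
    p=robot.camera_params(n); print(n,p)
s=robot.observe();print(s, robot.tip_reach)
E
```

```text
pics
top {'intrinsics': array([[378.87572321,   0.        , 278.4400325 ],
       [  0.        , 378.87572321, 212.76066015],
       [  0.        ,   0.        ,   1.        ]]), 'dist': array([0.00368159, 0.        , 0.        , 0.        , 0.        ]), 'cam_to_world': array([[ 2.81262945e-02, -9.93843492e-01,  1.07163543e-01,
         4.51096102e-01],
       [-9.99603995e-01, -2.80579266e-02,  2.14595878e-03,
         5.49066334e-02],
       [ 8.74039664e-04, -1.07181464e-01, -9.94239091e-01,
         1.06226421e+00],
       [ 0.00000000e+00,  0.00000000e+00,  0.00000000e+00,
         1.00000000e+00]])}
side {'intrinsics': array([[433.48571419,   0.        , 281.09111723],
       [  0.        , 433.48571419, 213.52440549],
       [  0.        ,   0.        ,   1.        ]]), 'dist': array([-0.11025465,  0.        ,  0.        ,  0.        ,  0.        ]), 'cam_to_world': array([[-0.97589867, -0.09492481,  0.19649699,  0.33088108],
       [-0.21670752,  0.5275283 , -0.82143273,  0.96628022],
       [-0.02568338, -0.84421749, -0.53538509,  0.70122346],
       [ 0.        ,  0.        ,  0.        ,  1.        ]])}
{'t': 0.1, 'qpos': array([-7.64791296e+01,  1.48550338e+01,  8.80045631e+01, -2.06085057e-04,
        7.72359600e+01, -1.16174707e+01]), 'dq': array([-0.00821345, -0.09947322, -0.18406481,  0.06239427, -0.04022486,
       -0.06792136]), 'effort': array([ 2.70396267e-03, -4.46971714e+01, -2.91242605e+01, -4.20733095e-04,
        6.08483038e-03, -3.20472088e-05]), 'tool_pos': array([ 0.23357692, -0.49745369,  0.25555998]), 'orientation': array([-1.79906360e+02, -1.90461332e-02,  2.51383712e+01]), 'contact_force': array([ 0.14502169,  0.51243413, -0.21989376]), 'moment': array([-0.00466474,  0.02547476, -0.002291  ]), 'grasp_force': 0.0, 'width': 0.9985280356390813} 0.025
```

View pics/top0.png

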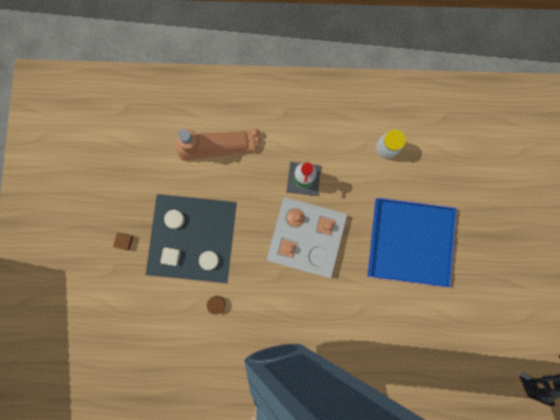

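View pics/side0.png

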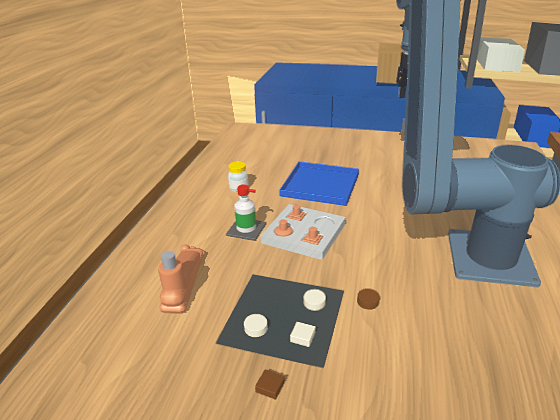

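The top view shows three skin-coloured pads in the mould: round at (295,217), squares at (325,226) and (287,247). The round cavity at (318,257) is empty. The cream blanks on the mat are round at (174,219) and (208,260), and square at (170,257). Possible mix-ups are the brown square (123,241), the brown round (217,305), the skin-coloured foot (215,143) and the yellow-capped jar (393,142). I'm taking only skin-coloured things inside the mould outline and cream things on the mat.

```bash
cat > h.py <<'E'
from bench import robot
import numpy as np, cv2
from scipy.spatial.transform import Rotation as R
def ray(p,uv,z):
    uv=np.atleast_2d(np.array(uv,float))
    n=cv2.undistortPoints(uv.reshape(-1,1,2),p["intrinsics"],np.array(p["dist"]))[:,0]
    T=p["cam_to_world"]; d=np.c_[n,np.ones(len(n))]@T[:3,:3].T; o=T[:3,3]
    return o+d*((z-o[2])/d[:,2])[:,None]
def shot(name,save=None):
    p=robot.camera_params(name); im=robot.camera(name)
    if save: cv2.imwrite(f"pics/{save}.png",im[:,:,::-1])
    return p,im
def hsv(im): return cv2.cvtColor(im,cv2.COLOR_RGB2HSV)
def blobs(m,amin=40):
    m=cv2.morphologyEx(m.astype(np.uint8),cv2.MORPH_OPEN,np.ones((3,3)))
    return [c for c in cv2.findContours(m,cv2.RETR_EXTERNAL,cv2.CHAIN_APPROX_NONE)[0] if cv2.contourArea(c)>amin]
def cen(c):
    M=cv2.moments(c); return M["m10"]/M["m00"],M["m01"]/M["m00"]
def world_rect(p,c,z):
    """min-area rectangle of a contour cast to height z: centre, size mm, angle mod 90"""
    w=ray(p,c[:,0],z)[:,:2].astype(np.float32)*1000
    (cx,cy),(a,b),t=cv2.minAreaRect(w); return round(cx,1),round(cy,1),round(a,1),round(b,1),round((t+45)%90-45,1)
def goto(x,y,z,yaw):
    """shift/turn (mm,deg tool axes) from current measured pose to a straight-down pose with that yaw"""
    s=robot.observe(); R0=R.from_euler("xyz",s["orientation"],degrees=True)
    R1=R.from_euler("xyz",[180,0,yaw],degrees=True)
    d=R0.inv().apply(np.array([x,y,z])-s["tool_pos"]*1000)
    return d.round(1),(R0.inv()*R1).as_rotvec(degrees=True).round(1)
E
python3 - <<'E'
from h import *
p,im=shot("top"); H=hsv(im); h,s,v=[H[:,:,i].astype(int) for i in range(3)]
for n,pt,z in [("padR",(295,216),.05),("padS+x",(325,225),.05),("padS+y",(287,246),.05),("cap",(307,168),.14),("mould",(307.5,237.5),.026)]:
    print(n,(ray(p,pt,z)[0]*1000).round(0),H[int(pt[1]),int(pt[0])])
for c in blobs((h>105)&(h<125)&(s>180)&(v>90),1000): print("tray",world_rect(p,c,.02))
mat=np.zeros(h.shape,bool); mat[190:290,140:245]=1
for c in blobs((v>150)&(s<90)&mat): print("blank",cen(c),world_rect(p,c,.02))
print("mouldcorners",(ray(p,[(282,200),(347,211),(333,277),(267,262)],.026)*1000).round(0).tolist())
pw=robot.camera_params("wrist");T=pw["cam_to_world"];s=robot.observe();R0=R.from_euler("xyz",s["orientation"],degrees=True)
print(pw["intrinsics"][0],pw["dist"],R0.inv().apply(T[:3,3]-s["tool_pos"]),R0.inv().as_matrix()@T[:3,:3])
print(goto(430,-30,280,25))
E
```

```text
padR [553.  12.  50.] [ 13 116 178]
padS+x [531. -68.  50.] [ 12 108 182]
padS+y [472.  32.  50.] [ 11 115 179]
cap [664. -11. 140.] [  0 205 168]
mould [497. -24.  26.] [ 70   5 168]
tray (494.2, -311.0, 218.4, 211.1, -5.8)
blank (207.75707384403034, 260.02760524499655) (428.4, 247.1, 48.9, 46.4, 2.6)
blank (169.11239414934562, 256.19784449576593) (435.8, 352.2, 43.0, 42.6, -7.7)
blank (172.95887445887445, 218.58441558441558) (539.3, 347.7, 47.5, 44.2, 3.2)
mouldcorners [[598.0, 48.0, 26.0], [573.0, -131.0, 26.0], [392.0, -95.0, 26.0], [428.0, 84.0, 26.0]]
[295.23224972   0.         280.73632695] [-0.03941745  0.          0.          0.          0.        ] [ 0.0787992   0.00043058 -0.11691113] [[ 8.62287597e-04 -9.52469305e-01 -3.04633351e-01]
 [ 9.99999100e-01  5.08330469e-04  1.24122211e-03]
 [-1.02737155e-03 -3.04634147e-01  9.52468887e-01]]
(array([ 376.4, -339.8,  -23.7]), array([-0.1, -0. ,  0.1]))
```

move_arm(targets=[{"x": 220, "y": -160, "z": 3, "rz": -70}, {"x": 220, "y": -160, "z": 3, "rz": -70}, {"x": 220, "y": -160, "z": 3, "rz": -70}, {"x": 220, "y": -160, "z": 3, "rz": -70}, {"x": 220, "y": -160, "z": 3, "rz": -70}, {"x": 220, "y": -160, "z": 3, "rz": -70}, {"x": 220, "y": -160, "z": 3, "rz": -70}, {"x": 220, "y": -160, "z": 3, "rz": -70}, {"x": 220, "y": -160, "z": 3, "rz": -70}, {"x": 220, "y": -160, "z": 3, "rz": -70}])

```text
invalid input at $.targets[0]: expected keys x, y, z, rx, ry, rz, jaw
```

move_arm(targets=[{"x": 223, "y": 152, "z": 80, "rz": -75}, {"x": 223, "y": 152, "z": 80, "rz": -75}, {"x": 223, "y": 152, "z": 80, "rz": -75}, {"x": 223, "y": 152, "z": 80, "rz": -75}, {"x": 223, "y": 152, "z": 80, "rz": -75}, {"x": 223, "y": 152, "z": 80, "rz": -75}, {"x": 223, "y": 152, "z": 80, "rz": -75}, {"x": 223, "y": 152, "z": 80, "rz": -75}, {"x": 223, "y": 152, "z": 80, "rz": -75}, {"x": 223, "y": 152, "z": 80, "rz": -75}])

```text
invalid input at $.targets[0]: expected keys x, y, z, rx, ry, rz, jaw
```

```bash
python3 - <<'E'
from h import *
p,im=shot("wrist","w1"); print(robot.observe()["tool_pos"],robot.observe()["orientation"],robot.observe()["qpos"])
H=hsv(im);h,s,v=[H[:,:,i].astype(int) for i in range(3)]
for c in blobs((h<20)&(s>80)&(s<150)&(v>140)&False): print(cen(c))
E
```

```text
[ 0.23363205 -0.49761317  0.25577695] [-1.79936514e+02 -1.22786138e-02  2.51414786e+01] [-7.64770518e+01  1.48461214e+01  8.79855421e+01 -7.77952073e-04
  7.72329945e+01 -1.16183649e+01]
```

View pics/w1.png

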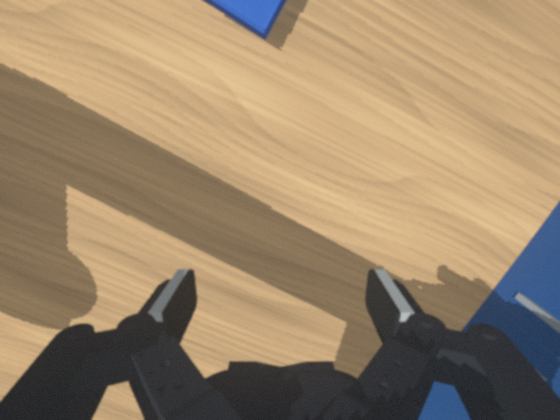

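move_arm(targets=[{"x": 40, "y": -36, "z": 0, "rx": 0, "ry": 0, "rz": 7, "jaw": 1}, {"x": 80, "y": -72, "z": 0, "rx": 0, "ry": 0, "rz": 14, "jaw": 1}, {"x": 120, "y": -108, "z": 0, "rx": 0, "ry": 0, "rz": 21, "jaw": 1}, {"x": 160, "y": -144, "z": 0, "rx": 0, "ry": 0, "rz": 28, "jaw": 1}, {"x": 196, "y": -176, "z": 0, "rx": 0, "ry": 0, "rz": 35, "jaw": 1}, {"x": 196, "y": -176, "z": 0, "rx": 0, "ry": 0, "rz": 35, "jaw": 1}, {"x": 196, "y": -176, "z": 0, "rx": 0, "ry": 0, "rz": 35, "jaw": 1}, {"x": 196, "y": -176, "z": 0, "rx": 0, "ry": 0, "rz": 35, "jaw": 1}, {"x": 196, "y": -176, "z": 0, "rx": 0, "ry": 0, "rz": 35, "jaw": 1}, {"x": 196, "y": -176, "z": 0, "rx": 0, "ry": 0, "rz": 35, "jaw": 1}])

```text
t: 1.03
tool_pos: [0.3363, -0.2559, 0.2564]
orientation: [180.0, -0.0, -9.8]
contact_force: [-0.2, -0.3, -0.5]
width: 1.002
grasp_force: 0.0
```

move_arm(targets=[{"x": 8, "y": -35, "z": 8, "rx": 0, "ry": 0, "rz": 0, "jaw": 1}, {"x": 16, "y": -70, "z": 20, "rx": 0, "ry": 0, "rz": 0, "jaw": 1}, {"x": 24, "y": -105, "z": 32, "rx": 0, "ry": 0, "rz": 0, "jaw": 1}, {"x": 32, "y": -140, "z": 44, "rx": 0, "ry": 0, "rz": 0, "jaw": 1}, {"x": 40, "y": -175, "z": 56, "rx": 0, "ry": 0, "rz": 0, "jaw": 1}, {"x": 48, "y": -210, "z": 68, "rx": 0, "ry": 0, "rz": 0, "jaw": 1}, {"x": 56, "y": -245, "z": 80, "rx": 0, "ry": 0, "rz": 0, "jaw": 0.5}, {"x": 59, "y": -256, "z": 86, "rx": 0, "ry": 0, "rz": 0, "jaw": 0.5}, {"x": 59, "y": -256, "z": 86, "rx": 0, "ry": 0, "rz": 0, "jaw": 0.5}, {"x": 59, "y": -256, "z": 86, "rx": 0, "ry": 0, "rz": 0, "jaw": 0.5}])

```text
t: 1.87
tool_pos: [0.4385, -0.0139, 0.1698]
orientation: [180.0, 0.1, -9.8]
contact_force: [0.5, -0.5, -0.2]
width: 0.503
grasp_force: 0.0
```

```bash
python3 - <<'E'
from h import *
p,im=shot("wrist","w2"); o=robot.observe();print(o["t"],o["tool_pos"],o["orientation"],o["qpos"].round(0),o["width"])
H=hsv(im);h,s,v=[H[:,:,i].astype(int) for i in range(3)]
E
```

```text
1.9167 [ 0.43856183 -0.01453293  0.17027542] [ 1.79963061e+02  2.07067856e-02 -9.89398890e+00] [-16.   8. 110.  -0.  62.  83.] 0.4998271633746556
```

View pics/w2.png

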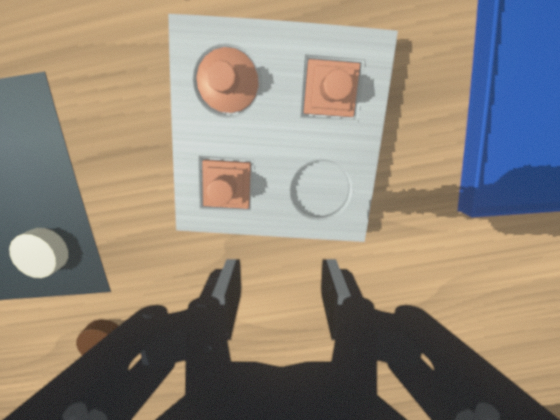

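The wrist view shows the mould with corners near (169,14), (397,30), (366,242) and (177,231). The round pad is at (226,80), the square pads at (332,87) and (226,184), and the empty round cavity at (322,188).

```bash
cat >> h.py <<'E'
def mould(p,im):
    H=hsv(im).astype(int); m=(H[:,:,1]<32)&(H[:,:,2]>120)
    c=max(blobs(m,3000),key=cv2.contourArea); hull=cv2.convexHull(c)
    w=(ray(p,hull[:,0],.026)[:,:2]*1000).astype(np.float32)
    return cv2.minAreaRect(w),hull
E
python3 - <<'E'
from h import *
im=cv2.imread("pics/w2.png")[:,:,::-1].copy(); p=robot.camera_params("wrist")
r,hull=mould(p,im); print(r, cv2.approxPolyDP(hull,6,True)[:,0].tolist())
(cx,cy),_,t=r; t=np.radians((t+45)%90-45); 
for n,a,b in [("R++",1,1),("R--",-1,-1),("S+-",1,-1),("S-+",-1,1)]:
    print(n,np.round([cx+43*(a*np.cos(t)-b*np.sin(t)),cy+43*(a*np.sin(t)+b*np.cos(t))],1),np.degrees(t))
H=hsv(im).astype(int);h,s,v=[H[:,:,i] for i in range(3)]
mm=np.zeros(h.shape,np.uint8);cv2.fillConvexPoly(mm,hull,1)
for c in blobs((h<20)&(s>70)&(mm>0),300): print("pad",np.round(cen(c)),world_rect(p,c,.027), (h[c[0,0,1],c[0,0,0]]))
print((ray(p,[(219,75),(339,84),(220,187)],.056)*1000).round(1).tolist(), "rim",(ray(p,[(323,188)],.026)*1000).round(1))
E
```

```text
((502.99200439453125, -22.340805053710938), (180.46682739257812, 179.84979248046875), 76.35167694091797) [[169, 14], [396, 31], [363, 240], [177, 229]]
R++ [554.9   9.3] -13.648323059082033
R-- [451.1 -54. ] -13.648323059082033
S+- [534.6 -74.3] -13.648323059082033
S-+ [471.4  29.6] -13.648323059082033
pad [226. 184.] (471.3, 29.6, 41.3, 41.8, -13.7) 11
pad [331.  87.] (534.9, -73.2, 42.0, 41.6, -13.7) 10
pad [227.  80.] (555.8, 9.4, 49.2, 48.5, -10.2) 11
[[555.6, 10.1, 56.0], [534.8, -74.4, 56.0], [475.1, 28.2, 56.0]] rim [[452.9 -56.   26. ]]
```

```bash
python3 - <<'E'
import cv2
im=cv2.imread("pics/w2.png")[0:250,160:410]; cv2.imwrite("pics/w2c.png",cv2.resize(im,None,fx=2.4,fy=2.4,interpolation=cv2.INTER_CUBIC))
E
```

```text
(no output)
```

View pics/w2c.png

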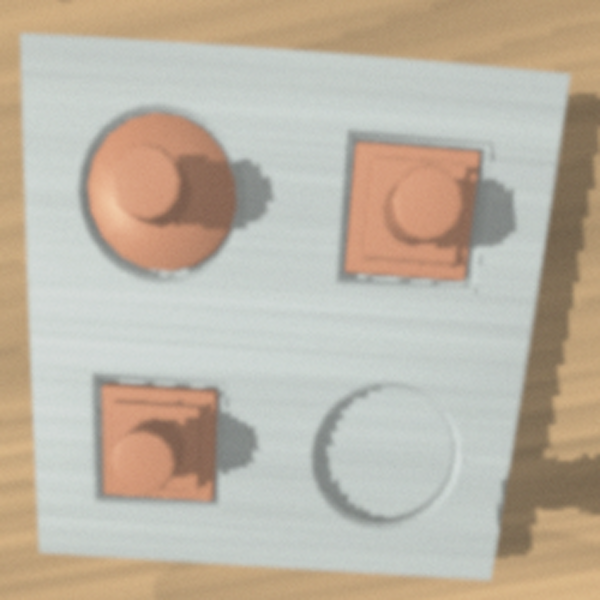

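The crop confirms it: the three pads are in their cavities, and the -x-y round cavity is empty. The mould centre is (503,-22.3) with yaw -13.65°. I'll work out the pad transfer legs next.

```bash
cat >> h.py <<'E'
def legs(pts,yaw):
    """print tool-axes shifts: first from the measured pose, then point to point at fixed yaw"""
    print("first",*goto(*pts[0],yaw)); R1=R.from_euler("xyz",[180,0,yaw],degrees=True)
    for a,b in zip(pts,pts[1:]): print(b,R1.inv().apply(np.subtract(b,a)).round(0))
E
python3 - <<'E'
from h import *
legs([(472,29.5,115),(472,29.5,59),(472,29.5,140),(540,-265,140),(540,-265,47),(540,-265,140),(534.8,-74,115),(534.8,-74,59),(534.8,-74,140),(455,-275,140),(455,-275,47),(455,-275,140),(555.3,9.5,115),(555.3,9.5,59),(555.3,9.5,140),(525,-350,140)],-13.6)
E
```

```text
first [ 25.4 -49.2  55.2] [0.  0.  3.7]
(472, 29.5, 59) [ 0. -0. 56.]
(472, 29.5, 140) [ -0.   0. -81.]
(540, -265, 140) [135. 270.   0.]
(540, -265, 47) [ 0. -0. 93.]
(540, -265, 140) [ -0.   0. -93.]
(534.8, -74, 115) [ -50. -184.   25.]
(534.8, -74, 59) [ 0. -0. 56.]
(534.8, -74, 140) [ -0.   0. -81.]
(455, -275, 140) [-30. 214.   0.]
(455, -275, 47) [ 0. -0. 93.]
(455, -275, 140) [ -0.   0. -93.]
(555.3, 9.5, 115) [  31. -300.   25.]
(555.3, 9.5, 59) [ 0. -0. 56.]
(555.3, 9.5, 140) [ -0.   0. -81.]
(525, -350, 140) [ 55. 357.   0.]
```

move_arm(targets=[{"x": 12, "y": -25, "z": 28, "rx": 0, "ry": 0, "rz": 3.7, "jaw": 0.5}, {"x": 25, "y": -49, "z": 55, "rx": 0, "ry": 0, "rz": 3.7, "jaw": 0.5}, {"x": 25, "y": -49, "z": 55, "rx": 0, "ry": 0, "rz": 3.7, "jaw": 0.5}, {"x": 25, "y": -49, "z": 75, "rx": 0, "ry": 0, "rz": 3.7, "jaw": 0.5}, {"x": 25, "y": -49, "z": 95, "rx": 0, "ry": 0, "rz": 3.7, "jaw": 0.5}, {"x": 25, "y": -49, "z": 111, "rx": 0, "ry": 0, "rz": 3.7, "jaw": 0.5}, {"x": 25, "y": -49, "z": 111, "rx": 0, "ry": 0, "rz": 3.7, "jaw": 0.5}, {"x": 25, "y": -49, "z": 111, "rx": 0, "ry": 0, "rz": 3.7, "jaw": 0.5}])

```text
t: 2.58
tool_pos: [0.4712, 0.0292, 0.0596]
orientation: [180.0, 0.1, -13.7]
contact_force: [0.2, -0.4, 0.8]
width: 0.5
grasp_force: 0.0
```

move_arm(targets=[{"x": 0, "y": 0, "z": 0, "rx": 0, "ry": 0, "rz": 0, "jaw": 0.1}, {"x": 0, "y": 0, "z": 0, "rx": 0, "ry": 0, "rz": 0, "jaw": 0.1}, {"x": 0, "y": 0, "z": 0, "rx": 0, "ry": 0, "rz": 0, "jaw": 0.1}, {"x": 0, "y": 0, "z": 0, "rx": 0, "ry": 0, "rz": 0, "jaw": 0.1}, {"x": 0, "y": 0, "z": 0, "rx": 0, "ry": 0, "rz": 0, "jaw": 0.1}, {"x": 0, "y": 0, "z": 0, "rx": 0, "ry": 0, "rz": 0, "jaw": 0.1}], squeeze=50)

```text
t: 3.08
tool_pos: [0.4726, 0.03, 0.061]
orientation: [180.0, -0.2, -13.5]
contact_force: [-1.3, -3.1, 6.8]
width: 0.239
grasp_force: 49.1
```

move_arm(targets=[{"x": 0, "y": 0, "z": -10, "rx": 0, "ry": 0, "rz": 0, "jaw": 0.1}, {"x": 0, "y": 0, "z": -25, "rx": 0, "ry": 0, "rz": 0, "jaw": 0.1}, {"x": 0, "y": 0, "z": -50, "rx": 0, "ry": 0, "rz": 0, "jaw": 0.1}, {"x": 0, "y": 0, "z": -75, "rx": 0, "ry": 0, "rz": 0, "jaw": 0.1}, {"x": 0, "y": 0, "z": -81, "rx": 0, "ry": 0, "rz": 0, "jaw": 0.1}, {"x": 0, "y": 0, "z": -81, "rx": 0, "ry": 0, "rz": 0, "jaw": 0.1}, {"x": 0, "y": 0, "z": -81, "rx": 0, "ry": 0, "rz": 0, "jaw": 0.1}])

```text
t: 3.67
tool_pos: [0.4713, 0.0309, 0.1405]
orientation: [-180.0, -0.1, -13.6]
contact_force: [-0.6, 0.2, -0.1]
width: 0.236
grasp_force: 48.9
```

move_arm(targets=[{"x": 10, "y": 20, "z": 0, "rx": 0, "ry": 0, "rz": 0, "jaw": 0.1}, {"x": 27, "y": 54, "z": 0, "rx": 0, "ry": 0, "rz": 0, "jaw": 0.1}, {"x": 44, "y": 88, "z": 0, "rx": 0, "ry": 0, "rz": 0, "jaw": 0.1}, {"x": 61, "y": 122, "z": 0, "rx": 0, "ry": 0, "rz": 0, "jaw": 0.1}, {"x": 78, "y": 156, "z": 0, "rx": 0, "ry": 0, "rz": 0, "jaw": 0.1}, {"x": 95, "y": 190, "z": 0, "rx": 0, "ry": 0, "rz": 0, "jaw": 0.1}, {"x": 112, "y": 224, "z": 0, "rx": 0, "ry": 0, "rz": 0, "jaw": 0.1}, {"x": 126, "y": 252, "z": 0, "rx": 0, "ry": 0, "rz": 0, "jaw": 0.1}, {"x": 135, "y": 270, "z": 0, "rx": 0, "ry": 0, "rz": 0, "jaw": 0.1}, {"x": 135, "y": 270, "z": 0, "rx": 0, "ry": 0, "rz": 0, "jaw": 0.1}])

```text
t: 4.5
tool_pos: [0.5392, -0.2676, 0.1381]
orientation: [180.0, 0.1, -13.8]
contact_force: [0.8, 0.4, -0.1]
width: 0.234
grasp_force: 49.0
```

move_arm(targets=[{"x": 0, "y": 0, "z": 15, "rx": 0, "ry": 0, "rz": 0, "jaw": 0.1}, {"x": 0, "y": 0, "z": 40, "rx": 0, "ry": 0, "rz": 0, "jaw": 0.1}, {"x": 0, "y": 0, "z": 65, "rx": 0, "ry": 0, "rz": 0, "jaw": 0.1}, {"x": 0, "y": 0, "z": 80, "rx": 0, "ry": 0, "rz": 0, "jaw": 0.1}, {"x": 0, "y": 0, "z": 87, "rx": 0, "ry": 0, "rz": 0, "jaw": 0.1}, {"x": 0, "y": 0, "z": 91, "rx": 0, "ry": 0, "rz": 0, "jaw": 0.1}, {"x": 0, "y": 0, "z": 93, "rx": 0, "ry": 0, "rz": 0, "jaw": 0.1}, {"x": 0, "y": 0, "z": 93, "rx": 0, "ry": 0, "rz": 0, "jaw": 0.1}])

```text
t: 5.17
tool_pos: [0.5391, -0.2627, 0.0475]
orientation: [-180.0, 0.0, -13.5]
contact_force: [0.4, -0.3, -0.8]
width: 0.235
grasp_force: 49.0
```

move_arm(targets=[{"x": 0, "y": 0, "z": 0, "rx": 0, "ry": 0, "rz": 0, "jaw": 0.5}, {"x": 0, "y": 0, "z": 0, "rx": 0, "ry": 0, "rz": 0, "jaw": 0.5}, {"x": 0, "y": 0, "z": 0, "rx": 0, "ry": 0, "rz": 0, "jaw": 0.5}, {"x": 0, "y": 0, "z": 0, "rx": 0, "ry": 0, "rz": 0, "jaw": 0.5}, {"x": 0, "y": 0, "z": -25, "rx": 0, "ry": 0, "rz": 0, "jaw": 0.5}, {"x": 0, "y": 0, "z": -55, "rx": 0, "ry": 0, "rz": 0, "jaw": 0.5}, {"x": 0, "y": 0, "z": -93, "rx": 0, "ry": 0, "rz": 0, "jaw": 0.5}, {"x": 0, "y": 0, "z": -93, "rx": 0, "ry": 0, "rz": 0, "jaw": 0.5}])

```text
t: 5.83
tool_pos: [0.5428, -0.2658, 0.148]
orientation: [179.7, -0.7, -13.5]
contact_force: [1.4, -1.8, 1.7]
width: 0.502
grasp_force: 0.0
```

```bash
python3 - <<'E'
from h import *
p,im=shot("top","t1"); p2,im2=shot("wrist","w3")
for n,a in (("top",im[150:350,250:470]),): cv2.imwrite("pics/t1c.png",cv2.resize(np.hstack([a[:,:,::-1]]),None,fx=2,fy=2))
a=cv2.resize(im[160:300,120:470],(560,224)); cv2.imwrite("pics/c3.png",np.vstack([a,cv2.resize(im2,(448,336)) if 0 else cv2.resize(im2,(560,370))])[:,:,::-1])
print(robot.observe()["tool_pos"]); legs([(534.8,-74,115)],-13.6)
E
```

```text
[ 0.54037581 -0.26412474  0.14255287]
first [ -50.1 -183.6   27. ] [ 0.1 -0.3  0. ]
```

View pics/c3.png

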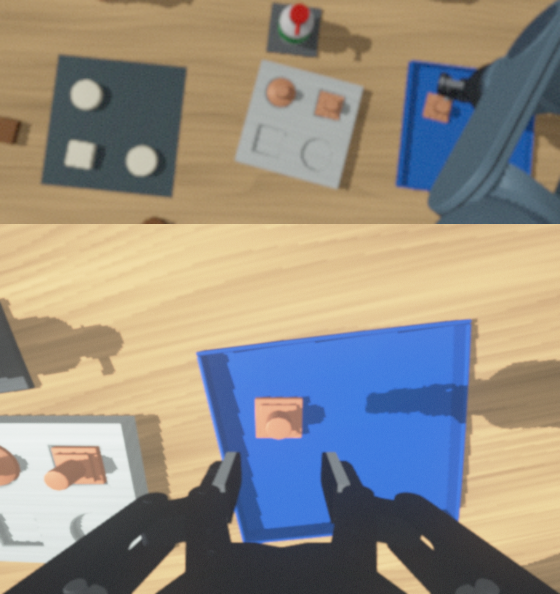

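Pad 1 is upright in the tray. Pads 2 and 3 are still in the mould.

move_arm(targets=[{"x": -8, "y": -30, "z": 0, "rx": 0, "ry": 0, "rz": 0, "jaw": 0.5}, {"x": -18, "y": -66, "z": 0, "rx": 0, "ry": 0, "rz": 0, "jaw": 0.5}, {"x": -28, "y": -103, "z": 5, "rx": 0, "ry": 0, "rz": 0, "jaw": 0.5}, {"x": -38, "y": -140, "z": 15, "rx": 0, "ry": 0, "rz": 0, "jaw": 0.5}, {"x": -46, "y": -170, "z": 25, "rx": 0, "ry": 0, "rz": 0, "jaw": 0.5}, {"x": -50, "y": -184, "z": 25, "rx": 0, "ry": 0, "rz": 0, "jaw": 0.5}, {"x": -50, "y": -184, "z": 25, "rx": 0, "ry": 0, "rz": 0, "jaw": 0.5}, {"x": -50, "y": -184, "z": 50, "rx": 0, "ry": 0, "rz": 0, "jaw": 0.5}, {"x": -50, "y": -184, "z": 70, "rx": 0, "ry": 0, "rz": 0, "jaw": 0.5}, {"x": -50, "y": -184, "z": 79, "rx": 0, "ry": 0, "rz": 0, "jaw": 0.5}])

```text
t: 6.77
tool_pos: [0.5321, -0.0728, 0.0584]
orientation: [-180.0, 0.2, -13.6]
contact_force: [-0.9, -0.7, -1.3]
width: 0.502
grasp_force: 0.0
```

move_arm(targets=[{"x": 0, "y": 0, "z": 0, "rx": 0, "ry": 0, "rz": 0, "jaw": 0.5}, {"x": 0, "y": 0, "z": 0, "rx": 0, "ry": 0, "rz": 0, "jaw": 0.1}, {"x": 0, "y": 0, "z": 0, "rx": 0, "ry": 0, "rz": 0, "jaw": 0.1}, {"x": 0, "y": 0, "z": 0, "rx": 0, "ry": 0, "rz": 0, "jaw": 0.1}, {"x": 0, "y": 0, "z": 0, "rx": 0, "ry": 0, "rz": 0, "jaw": 0.1}, {"x": 0, "y": 0, "z": 0, "rx": 0, "ry": 0, "rz": 0, "jaw": 0.1}, {"x": 0, "y": 0, "z": 0, "rx": 0, "ry": 0, "rz": 0, "jaw": 0.1}])

```text
t: 7.35
tool_pos: [0.5342, -0.0729, 0.062]
orientation: [180.0, -0.1, -13.6]
contact_force: [-0.1, 0.6, 1.7]
width: 0.231
grasp_force: 49.0
```

move_arm(targets=[{"x": 0, "y": 0, "z": -10, "rx": 0, "ry": 0, "rz": 0, "jaw": 0.1}, {"x": 0, "y": 0, "z": -25, "rx": 0, "ry": 0, "rz": 0, "jaw": 0.1}, {"x": 0, "y": 0, "z": -50, "rx": 0, "ry": 0, "rz": 0, "jaw": 0.1}, {"x": 0, "y": 0, "z": -75, "rx": 0, "ry": 0, "rz": 0, "jaw": 0.1}, {"x": 0, "y": 0, "z": -79, "rx": 0, "ry": 0, "rz": 0, "jaw": 0.1}, {"x": 0, "y": 0, "z": -79, "rx": 0, "ry": 0, "rz": 0, "jaw": 0.1}])

```text
t: 7.85
tool_pos: [0.5352, -0.0731, 0.1429]
orientation: [180.0, -0.3, -13.5]
contact_force: [-0.2, -0.5, -0.6]
width: 0.233
grasp_force: 48.9
```

move_arm(targets=[{"x": -2, "y": 15, "z": 0, "rx": 0, "ry": 0, "rz": 0, "jaw": 0.1}, {"x": -7, "y": 45, "z": 0, "rx": 0, "ry": 0, "rz": 0, "jaw": 0.1}, {"x": -11, "y": 80, "z": 0, "rx": 0, "ry": 0, "rz": 0, "jaw": 0.1}, {"x": -16, "y": 115, "z": 0, "rx": 0, "ry": 0, "rz": 0, "jaw": 0.1}, {"x": -21, "y": 150, "z": 0, "rx": 0, "ry": 0, "rz": 0, "jaw": 0.1}, {"x": -26, "y": 185, "z": 0, "rx": 0, "ry": 0, "rz": 0, "jaw": 0.1}, {"x": -29, "y": 207, "z": 0, "rx": 0, "ry": 0, "rz": 0, "jaw": 0.1}, {"x": -30, "y": 214, "z": 0, "rx": 0, "ry": 0, "rz": 0, "jaw": 0.1}, {"x": -30, "y": 214, "z": 0, "rx": 0, "ry": 0, "rz": 0, "jaw": 0.1}])

```text
t: 8.6
tool_pos: [0.4533, -0.2749, 0.1392]
orientation: [-180.0, 0.1, -13.7]
contact_force: [-0.2, 0.2, -0.9]
width: 0.23
grasp_force: 49.0
```

move_arm(targets=[{"x": 0, "y": 0, "z": 15, "rx": 0, "ry": 0, "rz": 0, "jaw": 0.1}, {"x": 0, "y": 0, "z": 40, "rx": 0, "ry": 0, "rz": 0, "jaw": 0.1}, {"x": 0, "y": 0, "z": 65, "rx": 0, "ry": 0, "rz": 0, "jaw": 0.1}, {"x": 0, "y": 0, "z": 80, "rx": 0, "ry": 0, "rz": 0, "jaw": 0.1}, {"x": 0, "y": 0, "z": 87, "rx": 0, "ry": 0, "rz": 0, "jaw": 0.1}, {"x": 0, "y": 0, "z": 90, "rx": 0, "ry": 0, "rz": 0, "jaw": 0.1}, {"x": 0, "y": 0, "z": 92, "rx": 0, "ry": 0, "rz": 0, "jaw": 0.1}, {"x": 0, "y": 0, "z": 92, "rx": 0, "ry": 0, "rz": 0, "jaw": 0.1}])

```text
t: 9.27
tool_pos: [0.455, -0.2734, 0.0487]
orientation: [180.0, -0.0, -13.5]
contact_force: [0.2, -0.5, 0.5]
width: 0.234
grasp_force: 49.0
```

move_arm(targets=[{"x": 0, "y": 0, "z": 0, "rx": 0, "ry": 0, "rz": 0, "jaw": 0.5}, {"x": 0, "y": 0, "z": 0, "rx": 0, "ry": 0, "rz": 0, "jaw": 0.5}, {"x": 0, "y": 0, "z": 0, "rx": 0, "ry": 0, "rz": 0, "jaw": 0.5}, {"x": 0, "y": 0, "z": 0, "rx": 0, "ry": 0, "rz": 0, "jaw": 0.5}, {"x": 0, "y": 0, "z": -25, "rx": 0, "ry": 0, "rz": 0, "jaw": 0.5}, {"x": 0, "y": 0, "z": -55, "rx": 0, "ry": 0, "rz": 0, "jaw": 0.5}, {"x": 0, "y": 0, "z": -92, "rx": 0, "ry": 0, "rz": 0, "jaw": 0.5}, {"x": 0, "y": 0, "z": -92, "rx": 0, "ry": 0, "rz": 0, "jaw": 0.5}])

```text
t: 9.93
tool_pos: [0.4575, -0.2765, 0.1472]
orientation: [179.7, -0.6, -13.6]
contact_force: [0.5, -0.6, 0.9]
width: 0.5
grasp_force: 0.0
```

move_arm(targets=[{"x": 3, "y": -30, "z": 0, "rx": 0, "ry": 0, "rz": 0, "jaw": 0.5}, {"x": 7, "y": -70, "z": 0, "rx": 0, "ry": 0, "rz": 0, "jaw": 0.5}, {"x": 11, "y": -110, "z": 0, "rx": 0, "ry": 0, "rz": 0, "jaw": 0.5}, {"x": 15, "y": -150, "z": 0, "rx": 0, "ry": 0, "rz": 0, "jaw": 0.5}, {"x": 20, "y": -190, "z": 0, "rx": 0, "ry": 0, "rz": 0, "jaw": 0.5}, {"x": 24, "y": -230, "z": 0, "rx": 0, "ry": 0, "rz": 0, "jaw": 0.5}, {"x": 28, "y": -270, "z": 10, "rx": 0, "ry": 0, "rz": 0, "jaw": 0.5}, {"x": 31, "y": -300, "z": 25, "rx": 0, "ry": 0, "rz": 0, "jaw": 0.5}, {"x": 31, "y": -300, "z": 25, "rx": 0, "ry": 0, "rz": 0, "jaw": 0.5}, {"x": 31, "y": -300, "z": 25, "rx": 0, "ry": 0, "rz": 0, "jaw": 0.5}])

```text
t: 10.77
tool_pos: [0.5546, 0.0125, 0.1145]
orientation: [180.0, 0.1, -13.4]
contact_force: [-0.5, 0.4, 0.2]
width: 0.502
grasp_force: 0.0
```

move_arm(targets=[{"x": 0, "y": 0, "z": 30, "rx": 0, "ry": 0, "rz": 0, "jaw": 0.5}, {"x": 0, "y": 0, "z": 54, "rx": 0, "ry": 0, "rz": 0, "jaw": 0.5}, {"x": 0, "y": 0, "z": 54, "rx": 0, "ry": 0, "rz": 0, "jaw": 0.5}, {"x": 0, "y": 0, "z": 54, "rx": 0, "ry": 0, "rz": 0, "jaw": 0.1}, {"x": 0, "y": 0, "z": 54, "rx": 0, "ry": 0, "rz": 0, "jaw": 0.1}, {"x": 0, "y": 0, "z": 54, "rx": 0, "ry": 0, "rz": 0, "jaw": 0.1}, {"x": 0, "y": 0, "z": 54, "rx": 0, "ry": 0, "rz": 0, "jaw": 0.1}, {"x": 0, "y": 0, "z": 54, "rx": 0, "ry": 0, "rz": 0, "jaw": 0.1}, {"x": 0, "y": 0, "z": 54, "rx": 0, "ry": 0, "rz": 0, "jaw": 0.1}])

```text
t: 11.52
tool_pos: [0.5558, 0.0103, 0.0626]
orientation: [180.0, -0.1, -13.6]
contact_force: [-0.2, -2.1, 5.8]
width: 0.238
grasp_force: 49.4
```

move_arm(targets=[{"x": 0, "y": 0, "z": -10, "rx": 0, "ry": 0, "rz": 0, "jaw": 0.1}, {"x": 0, "y": 0, "z": -25, "rx": 0, "ry": 0, "rz": 0, "jaw": 0.1}, {"x": 0, "y": 0, "z": -50, "rx": 0, "ry": 0, "rz": 0, "jaw": 0.1}, {"x": 0, "y": 0, "z": -75, "rx": 0, "ry": 0, "rz": 0, "jaw": 0.1}, {"x": 0, "y": 0, "z": -79, "rx": 0, "ry": 0, "rz": 0, "jaw": 0.1}, {"x": 0, "y": 0, "z": -79, "rx": 0, "ry": 0, "rz": 0, "jaw": 0.1}])

```text
t: 12.02
tool_pos: [0.5563, 0.0106, 0.1429]
orientation: [-180.0, -0.3, -13.5]
contact_force: [0.2, 1.4, -1.6]
width: 0.236
grasp_force: 49.1
```

move_arm(targets=[{"x": 3, "y": 20, "z": 0, "rx": 0, "ry": 0, "rz": 0, "jaw": 0.1}, {"x": 8, "y": 55, "z": 0, "rx": 0, "ry": 0, "rz": 0, "jaw": 0.1}, {"x": 14, "y": 92, "z": 0, "rx": 0, "ry": 0, "rz": 0, "jaw": 0.1}, {"x": 20, "y": 130, "z": 0, "rx": 0, "ry": 0, "rz": 0, "jaw": 0.1}, {"x": 26, "y": 168, "z": 0, "rx": 0, "ry": 0, "rz": 0, "jaw": 0.1}, {"x": 32, "y": 206, "z": 0, "rx": 0, "ry": 0, "rz": 0, "jaw": 0.1}, {"x": 38, "y": 244, "z": 0, "rx": 0, "ry": 0, "rz": 0, "jaw": 0.1}, {"x": 43, "y": 280, "z": 0, "rx": 0, "ry": 0, "rz": 0, "jaw": 0.1}, {"x": 48, "y": 310, "z": 0, "rx": 0, "ry": 0, "rz": 0, "jaw": 0.1}, {"x": 52, "y": 335, "z": 0, "rx": 0, "ry": 0, "rz": 0, "jaw": 0.1}])

```text
t: 12.85
tool_pos: [0.5257, -0.3293, 0.1387]
orientation: [-179.9, 0.1, -13.6]
contact_force: [-0.2, 0.7, -0.8]
width: 0.236
grasp_force: 49.1
```

move_arm(targets=[{"x": 3, "y": 22, "z": 0, "rx": 0, "ry": 0, "rz": 0, "jaw": 0.1}, {"x": 3, "y": 22, "z": 10, "rx": 0, "ry": 0, "rz": 0, "jaw": 0.1}, {"x": 3, "y": 22, "z": 35, "rx": 0, "ry": 0, "rz": 0, "jaw": 0.1}, {"x": 3, "y": 22, "z": 60, "rx": 0, "ry": 0, "rz": 0, "jaw": 0.1}, {"x": 3, "y": 22, "z": 80, "rx": 0, "ry": 0, "rz": 0, "jaw": 0.1}, {"x": 3, "y": 22, "z": 87, "rx": 0, "ry": 0, "rz": 0, "jaw": 0.1}, {"x": 3, "y": 22, "z": 90, "rx": 0, "ry": 0, "rz": 0, "jaw": 0.1}, {"x": 3, "y": 22, "z": 92, "rx": 0, "ry": 0, "rz": 0, "jaw": 0.1}, {"x": 3, "y": 22, "z": 92, "rx": 0, "ry": 0, "rz": 0, "jaw": 0.1}])

```text
t: 13.6
tool_pos: [0.524, -0.3478, 0.0486]
orientation: [-179.9, 0.1, -13.5]
contact_force: [-1.3, 1.0, 1.7]
width: 0.233
grasp_force: 49.2
```

move_arm(targets=[{"x": 0, "y": 0, "z": 0, "rx": 0, "ry": 0, "rz": 0, "jaw": 0.5}, {"x": 0, "y": 0, "z": 0, "rx": 0, "ry": 0, "rz": 0, "jaw": 0.5}, {"x": 0, "y": 0, "z": 0, "rx": 0, "ry": 0, "rz": 0, "jaw": 0.5}, {"x": 0, "y": 0, "z": 0, "rx": 0, "ry": 0, "rz": 0, "jaw": 0.5}, {"x": 0, "y": 0, "z": -25, "rx": 0, "ry": 0, "rz": 0, "jaw": 0.5}, {"x": 0, "y": 0, "z": -55, "rx": 0, "ry": 0, "rz": 0, "jaw": 0.5}, {"x": 0, "y": 0, "z": -92, "rx": 0, "ry": 0, "rz": 0, "jaw": 0.5}, {"x": 0, "y": 0, "z": -120, "rx": 0, "ry": 0, "rz": 0, "jaw": 0.5}, {"x": 0, "y": 0, "z": -120, "rx": 0, "ry": 0, "rz": 0, "jaw": 0.5}])

```text
t: 14.35
tool_pos: [0.5275, -0.3517, 0.1755]
orientation: [179.7, -0.6, -13.5]
contact_force: [1.6, -0.1, 1.5]
width: 0.5
grasp_force: 0.0
```

```bash
python3 - <<'E'
from h import *
s=robot.observe(); print(s["tool_pos"],s["orientation"]); legs([(530,-20,220)],-13.6)
E
```

```text
[ 0.52747243 -0.35173221  0.17546658] [179.65713514  -0.59340828 -13.54870904]
first [ -74.8 -322.8  -47.2] [ 0.3 -0.6  0. ]
```

move_arm(targets=[{"x": -1, "y": -25, "z": -20, "rx": 0, "ry": 0, "rz": 0, "jaw": 0.5}, {"x": -3, "y": -60, "z": -40, "rx": 0, "ry": 0, "rz": 0, "jaw": 0.5}, {"x": -5, "y": -100, "z": -62, "rx": 0, "ry": 0, "rz": 0, "jaw": 0.5}, {"x": -7, "y": -140, "z": -62, "rx": 0, "ry": 0, "rz": 0, "jaw": 0.2}, {"x": -9, "y": -180, "z": -62, "rx": 0, "ry": 0, "rz": 0, "jaw": 0}, {"x": -11, "y": -220, "z": -62, "rx": 0, "ry": 0, "rz": 0, "jaw": 0}, {"x": -13, "y": -260, "z": -62, "rx": 0, "ry": 0, "rz": 0, "jaw": 0}, {"x": -15, "y": -300, "z": -62, "rx": 0, "ry": 0, "rz": 0, "jaw": 0}, {"x": -16, "y": -330, "z": -62, "rx": 0, "ry": 0, "rz": 0, "jaw": 0}, {"x": -17, "y": -346, "z": -62, "rx": 0, "ry": 0, "rz": 0, "jaw": 0}], squeeze=40)

```text
t: 15.18
tool_pos: [0.5893, -0.0049, 0.2299]
orientation: [-179.9, 0.0, -13.4]
contact_force: [-0.4, 0.3, -0.2]
width: -0.002
grasp_force: 0.0
```

move_arm(targets=[{"x": 0, "y": 0, "z": 0, "rx": 0, "ry": 0, "rz": 0, "jaw": 0}, {"x": 0, "y": 0, "z": 0, "rx": 0, "ry": 0, "rz": 0, "jaw": 0}, {"x": 0, "y": 0, "z": 0, "rx": 0, "ry": 0, "rz": 0, "jaw": 0}, {"x": 0, "y": 0, "z": 0, "rx": 0, "ry": 0, "rz": 0, "jaw": 0}])

```text
t: 15.52
tool_pos: [0.5892, -0.0102, 0.2301]
orientation: [180.0, 0.0, -13.6]
contact_force: [0.2, 0.4, -0.3]
width: 0.0
grasp_force: 0.0
```

```bash
python3 - <<'E'
from h import *
p,im=shot("wrist","w4"); s=robot.observe(); print(s["tool_pos"],s["orientation"],s["width"])
H=hsv(im).astype(int);h,sa,v=[H[:,:,i] for i in range(3)]
m=((h<6)|(h>174))&(sa>170)&(v>60)
for c in blobs(m,30):
    print(cen(c),cv2.contourArea(c),cv2.boundingRect(c),world_rect(p,c,.14))
    m1=np.zeros(m.shape,np.uint8);cv2.drawContours(m1,[c],-1,1,-1)
    # remove the thin spout by opening, keep the disc
    x,y,w,hh=cv2.boundingRect(c); 
    for k in (11,17,21):
        for d in blobs(cv2.morphologyEx(m1,cv2.MORPH_OPEN,cv2.getStructuringElement(cv2.MORPH_ELLIPSE,(k,k))),50): print(k,np.round(cen(d)),world_rect(p,d,.14))
p2,t=shot("top"); a=cv2.resize(t[150:350,240:480],(480,400))
cv2.imwrite("pics/c4.png",np.hstack([a,cv2.resize(im[:300,120:440],(320,300)) if 0 else cv2.copyMakeBorder(im[:300,120:440],0,100,0,0,cv2.BORDER_CONSTANT)])[:,:,::-1])
E
```

```text
[ 0.58917651 -0.01029386  0.23012717] [ 1.79980687e+02  1.32577814e-02 -1.36565759e+01] 0.001198883451125952
(253.3987515605493, 123.64806491885143) 1335.0 (233, 102, 42, 45) (668.9, -10.4, 27.6, 27.4, 31.0)
11 [253. 124.] (668.2, -10.6, 26.6, 27.1, -31.9)
17 [254. 124.] (668.4, -10.5, 25.9, 27.0, 31.0)
21 [254. 124.] (668.0, -10.6, 26.2, 26.5, -39.2)
```

View pics/c4.png

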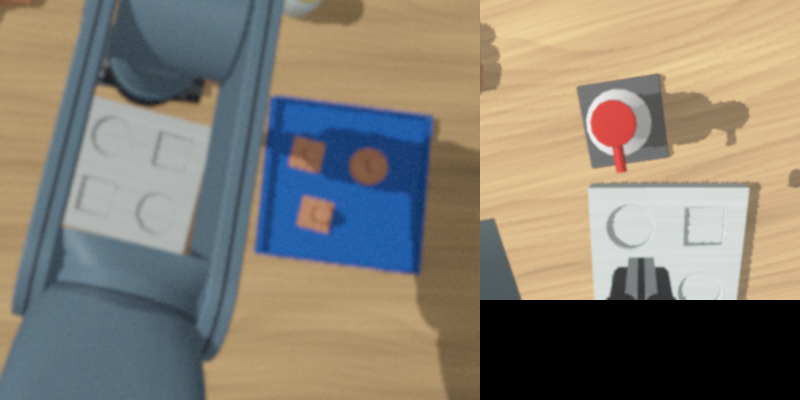

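The top crop shows the mould empty and all three pads in the tray. The wrist view shows the red cap disc at about (253,123), which is world (668,-10).

move_arm(targets=[{"x": 35, "y": -9, "z": 0, "rx": 0, "ry": 0, "rz": 0, "jaw": 0}, {"x": 70, "y": -17, "z": 0, "rx": 0, "ry": 0, "rz": 0, "jaw": 0}, {"x": 77, "y": -18, "z": 0, "rx": 0, "ry": 0, "rz": 0, "jaw": 0}, {"x": 77, "y": -18, "z": 10, "rx": 0, "ry": 0, "rz": 0, "jaw": 0}, {"x": 77, "y": -18, "z": 35, "rx": 0, "ry": 0, "rz": 0, "jaw": 0}, {"x": 77, "y": -18, "z": 52, "rx": 0, "ry": 0, "rz": 0, "jaw": 0}, {"x": 77, "y": -18, "z": 60, "rx": 0, "ry": 0, "rz": 0, "jaw": 0}, {"x": 77, "y": -18, "z": 60, "rx": 0, "ry": 0, "rz": 0, "jaw": 0}])

```text
t: 16.28
tool_pos: [0.6659, -0.0097, 0.1674]
orientation: [180.0, 0.3, -13.6]
contact_force: [-0.2, -0.5, 0.2]
width: -0.002
grasp_force: 0.0
```

move_arm(targets=[{"x": 0, "y": 0, "z": 3, "rx": 0, "ry": 0, "rz": 0, "jaw": 0}, {"x": 0, "y": 0, "z": 5, "rx": 0, "ry": 0, "rz": 0, "jaw": 0}, {"x": 0, "y": 0, "z": 7, "rx": 0, "ry": 0, "rz": 0, "jaw": 0}, {"x": 0, "y": 0, "z": 8, "rx": 0, "ry": 0, "rz": 0, "jaw": 0}, {"x": 0, "y": 0, "z": 9, "rx": 0, "ry": 0, "rz": 0, "jaw": 0}, {"x": 0, "y": 0, "z": 9, "rx": 0, "ry": 0, "rz": 0, "jaw": 0}, {"x": 0, "y": 0, "z": 9, "rx": 0, "ry": 0, "rz": 0, "jaw": 0}])

```text
t: 16.87
tool_pos: [0.6689, -0.0097, 0.1622]
orientation: [180.0, -0.1, -13.6]
contact_force: [0.4, -0.2, 3.1]
width: 0.001
grasp_force: 2.0
```

move_arm(targets=[{"x": 0, "y": 0, "z": 2, "rx": 0, "ry": 0, "rz": 0, "jaw": 0}, {"x": 0, "y": 0, "z": 4, "rx": 0, "ry": 0, "rz": 0, "jaw": 0}, {"x": 0, "y": 0, "z": 5, "rx": 0, "ry": 0, "rz": 0, "jaw": 0}, {"x": 0, "y": 0, "z": 6, "rx": 0, "ry": 0, "rz": 0, "jaw": 0}, {"x": 0, "y": 0, "z": 6, "rx": 0, "ry": 0, "rz": 0, "jaw": 0}, {"x": 0, "y": 0, "z": 6, "rx": 0, "ry": 0, "rz": 0, "jaw": 0}, {"x": 0, "y": 0, "z": 6, "rx": 0, "ry": 0, "rz": 0, "jaw": 0}])

```text
t: 17.45
tool_pos: [0.6689, -0.0097, 0.157]
orientation: [180.0, -0.1, -13.6]
contact_force: [-2.8, -0.8, 10.6]
width: -0.002
grasp_force: 5.3
```

move_arm(targets=[{"x": 0, "y": 0, "z": 1, "rx": 0, "ry": 0, "rz": 0, "jaw": 0}, {"x": 0, "y": 0, "z": 1.5, "rx": 0, "ry": 0, "rz": 0, "jaw": 0}, {"x": 0, "y": 0, "z": 1.5, "rx": 0, "ry": 0, "rz": 0, "jaw": 0}, {"x": 0, "y": 0, "z": 1.5, "rx": 0, "ry": 0, "rz": 0, "jaw": 0}, {"x": 0, "y": 0, "z": 1.5, "rx": 0, "ry": 0, "rz": 0, "jaw": 0}])

```text
t: 17.87
tool_pos: [0.669, -0.0097, 0.1569]
orientation: [180.0, -0.2, -13.5]
contact_force: [-5.6, -1.0, 17.2]
width: -0.001
grasp_force: 8.5
```

move_arm(targets=[{"x": 0, "y": 0, "z": -4, "rx": 0, "ry": 0, "rz": 0, "jaw": 0}, {"x": 0, "y": 0, "z": -10, "rx": 0, "ry": 0, "rz": 0, "jaw": 0}, {"x": 0, "y": 0, "z": -25, "rx": 0, "ry": 0, "rz": 0, "jaw": 0}, {"x": 0, "y": 0, "z": -50, "rx": 0, "ry": 0, "rz": 0, "jaw": 0}, {"x": 0, "y": 0, "z": -75, "rx": 0, "ry": 0, "rz": 0, "jaw": 0.3}, {"x": 0, "y": 0, "z": -75, "rx": 0, "ry": 0, "rz": 0, "jaw": 1}, {"x": 0, "y": 0, "z": -75, "rx": 0, "ry": 0, "rz": 0, "jaw": 1}])

```text
t: 18.45
tool_pos: [0.669, -0.0094, 0.2301]
orientation: [-180.0, -0.2, -13.5]
contact_force: [-0.2, -0.3, 0.5]
width: 0.419
grasp_force: 0.0
```

```bash
python3 - <<'E'
from h import *
s=robot.observe(); print(s["tool_pos"],s["orientation"],s["qpos"].round(0)); legs([(400,290,230)],-8)
E
```

```text
[ 0.66903715 -0.00937433  0.2301087 ] [-1.79975336e+02 -1.54986306e-01 -1.35495096e+01] [-10.  28.  72.   0.  80.  93.]
first [-331.7 -228.    -0.7] [-0.  -0.2 -5.5]
```

move_arm(targets=[{"x": -20, "y": -14, "z": 0, "rx": 0, "ry": 0, "rz": 0, "jaw": 1}, {"x": -50, "y": -36, "z": 0, "rx": 0, "ry": 0, "rz": 0, "jaw": 1}, {"x": -82, "y": -59, "z": 0, "rx": 0, "ry": 0, "rz": 0, "jaw": 1}, {"x": -114, "y": -82, "z": 0, "rx": 0, "ry": 0, "rz": 0, "jaw": 1}, {"x": -146, "y": -105, "z": 0, "rx": 0, "ry": 0, "rz": 0, "jaw": 1}, {"x": -178, "y": -128, "z": 0, "rx": 0, "ry": 0, "rz": -2, "jaw": 1}, {"x": -210, "y": -151, "z": 0, "rx": 0, "ry": 0, "rz": -4, "jaw": 1}, {"x": -242, "y": -174, "z": 0, "rx": 0, "ry": 0, "rz": -5.6, "jaw": 1}, {"x": -274, "y": -197, "z": 0, "rx": 0, "ry": 0, "rz": -5.6, "jaw": 1}, {"x": -300, "y": -217, "z": 0, "rx": 0, "ry": 0, "rz": -5.6, "jaw": 1}])

```text
t: 19.28
tool_pos: [0.4244, 0.2731, 0.2271]
orientation: [179.9, 0.2, -7.9]
contact_force: [0.7, 0.0, 0.3]
width: 0.995
grasp_force: 0.0
```

move_arm(targets=[{"x": -27, "y": -24, "z": 28, "rx": 0, "ry": 0, "rz": 0, "jaw": 1}, {"x": -27, "y": -24, "z": 28, "rx": 0, "ry": 0, "rz": 0, "jaw": 1}, {"x": -27, "y": -24, "z": 28, "rx": 0, "ry": 0, "rz": 0, "jaw": 1}, {"x": -27, "y": -24, "z": 28, "rx": 0, "ry": 0, "rz": 0, "jaw": 1}])

```text
t: 19.62
tool_pos: [0.4037, 0.299, 0.1998]
orientation: [179.9, 0.1, -7.9]
contact_force: [-0.2, -0.5, 0.4]
width: 0.997
grasp_force: 0.0
```

```bash
cat >> h.py <<'E'
def blanks(p,im,z=.02):
    """cream tops (bright, lit, pale) outside the mould: centre, size, angle at height z"""
    H=hsv(im).astype(int);h,s,v=[H[:,:,i] for i in range(3)]
    return [(np.round(cen(c)),world_rect(p,c,z)) for c in blobs((h>14)&(h<40)&(s>8)&(s<75)&(v>150),300)]
E
python3 - <<'E'
from h import *
p,im=shot("wrist","w5"); s=robot.observe(); print(s["tool_pos"],s["orientation"])
for b in blanks(p,im): print(b)
H=hsv(im); 
E
```

```text
[0.4047158  0.29877043 0.20044631] [ 1.79956196e+02  1.79152812e-02 -7.96506738e+00]
(array([230., 176.]), (440.5, 351.5, 42.7, 42.7, -8.0))
(array([329., 166.]), (432.5, 246.5, 48.5, 49.5, -6.5))
```

View pics/w5.png

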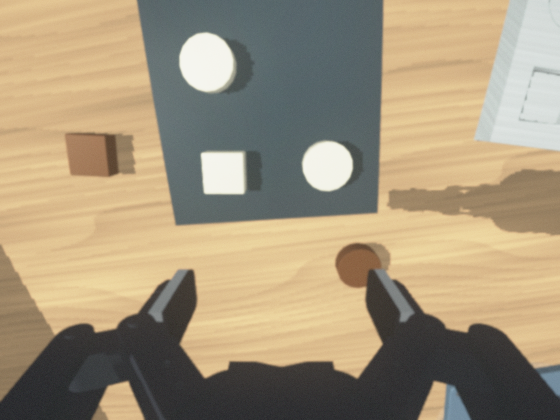

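The mat view shows the cream round at (329,166), the cream square at (225,172) and the second cream round at (208,62). The brown decoys are off the mat at (92,155) and (358,265). I'll fetch the first round blank.

move_arm(targets=[{"x": 15, "y": 20, "z": 30, "rx": 0, "ry": 0, "rz": 3, "jaw": 0.85}, {"x": 30, "y": 40, "z": 65, "rx": 0, "ry": 0, "rz": 5.6, "jaw": 0.85}, {"x": 35, "y": 48, "z": 100, "rx": 0, "ry": 0, "rz": 5.6, "jaw": 0.85}, {"x": 35, "y": 48, "z": 125, "rx": 0, "ry": 0, "rz": 5.6, "jaw": 0.85}, {"x": 35, "y": 48, "z": 145, "rx": 0, "ry": 0, "rz": 5.6, "jaw": 0.85}, {"x": 35, "y": 48, "z": 160, "rx": 0, "ry": 0, "rz": 5.6, "jaw": 0.85}, {"x": 35, "y": 48, "z": 168, "rx": 0, "ry": 0, "rz": 5.6, "jaw": 0.85}, {"x": 35, "y": 48, "z": 168, "rx": 0, "ry": 0, "rz": 5.6, "jaw": 0.85}, {"x": 35, "y": 48, "z": 168, "rx": 0, "ry": 0, "rz": 5.6, "jaw": 0.85}, {"x": 35, "y": 48, "z": 168, "rx": 0, "ry": 0, "rz": 5.6, "jaw": 0.85}], squeeze=50)

```text
t: 20.5
tool_pos: [0.4335, 0.2469, 0.0339]
orientation: [-179.9, -0.1, -13.6]
contact_force: [0.1, 0.5, -0.0]
width: 0.849
grasp_force: 0.0
```

move_arm(targets=[{"x": 0, "y": 0, "z": 0, "rx": 0, "ry": 0, "rz": 0, "jaw": 0.45}, {"x": 0, "y": 0, "z": 0, "rx": 0, "ry": 0, "rz": 0, "jaw": 0.45}, {"x": 0, "y": 0, "z": 0, "rx": 0, "ry": 0, "rz": 0, "jaw": 0.45}, {"x": 0, "y": 0, "z": 0, "rx": 0, "ry": 0, "rz": 0, "jaw": 0.45}, {"x": 0, "y": 0, "z": 0, "rx": 0, "ry": 0, "rz": 0, "jaw": 0.45}, {"x": 0, "y": 0, "z": 0, "rx": 0, "ry": 0, "rz": 0, "jaw": 0.45}])

```text
t: 21.0
tool_pos: [0.433, 0.2472, 0.0344]
orientation: [-179.9, -0.1, -13.5]
contact_force: [-0.4, -1.0, 7.0]
width: 0.558
grasp_force: 50.1
```

```bash
python3 - <<'E'
from h import *
s=robot.observe(); print(s["tool_pos"],s["orientation"]); legs([(451.1,-54,90)],-13.65)
E
```

```text
[0.43302276 0.2472382  0.03437945] [-1.79934040e+02 -1.35508150e-01 -1.35316577e+01]
first [ 88.2 288.6 -55.7] [-0.1 -0.1  0.1]
```

move_arm(targets=[{"x": 0, "y": 0, "z": -8, "rx": 0, "ry": 0, "rz": 0, "jaw": 0.45}, {"x": 0, "y": 0, "z": -25, "rx": 0, "ry": 0, "rz": 0, "jaw": 0.45}, {"x": 0, "y": 0, "z": -48, "rx": 0, "ry": 0, "rz": 0, "jaw": 0.45}, {"x": 0, "y": 0, "z": -60, "rx": 0, "ry": 0, "rz": 0, "jaw": 0.45}, {"x": 0, "y": 0, "z": -60, "rx": 0, "ry": 0, "rz": 0, "jaw": 0.45}])

```text
t: 21.42
tool_pos: [0.4342, 0.2477, 0.0962]
orientation: [-179.8, -0.3, -13.5]
contact_force: [0.8, 0.2, -0.3]
width: 0.557
grasp_force: 51.5
```

move_arm(targets=[{"x": 6, "y": 19, "z": 0, "rx": 0, "ry": 0, "rz": 0, "jaw": 0.45}, {"x": 16, "y": 53, "z": 0, "rx": 0, "ry": 0, "rz": 0, "jaw": 0.45}, {"x": 27, "y": 88, "z": 0, "rx": 0, "ry": 0, "rz": 0, "jaw": 0.45}, {"x": 38, "y": 124, "z": 0, "rx": 0, "ry": 0, "rz": 0, "jaw": 0.45}, {"x": 49, "y": 160, "z": 0, "rx": 0, "ry": 0, "rz": 0, "jaw": 0.45}, {"x": 60, "y": 196, "z": 0, "rx": 0, "ry": 0, "rz": 0, "jaw": 0.45}, {"x": 71, "y": 232, "z": 0, "rx": 0, "ry": 0, "rz": 0, "jaw": 0.45}, {"x": 81, "y": 264, "z": 0, "rx": 0, "ry": 0, "rz": 0, "jaw": 0.45}, {"x": 88, "y": 288, "z": 0, "rx": 0, "ry": 0, "rz": 0, "jaw": 0.45}, {"x": 88, "y": 288, "z": 0, "rx": 0, "ry": 0, "rz": 0, "jaw": 0.45}])

```text
t: 22.25
tool_pos: [0.4511, -0.0579, 0.0928]
orientation: [179.9, -0.1, -13.8]
contact_force: [-0.0, -0.1, 0.4]
width: 0.558
grasp_force: 51.6
```

move_arm(targets=[{"x": 0, "y": 0, "z": 0, "rx": 0, "ry": 0, "rz": 0, "jaw": 0.45}, {"x": 0, "y": 0, "z": 0, "rx": 0, "ry": 0, "rz": 0, "jaw": 0.45}, {"x": 0, "y": 0, "z": 0, "rx": 0, "ry": 0, "rz": 0, "jaw": 0.45}, {"x": 0, "y": 0, "z": 0, "rx": 0, "ry": 0, "rz": 0, "jaw": 0.45}])

```text
t: 22.58
tool_pos: [0.4499, -0.0524, 0.0926]
orientation: [-180.0, 0.0, -13.4]
contact_force: [-0.2, 0.5, -0.2]
width: 0.56
grasp_force: 51.6
```

```bash
python3 - <<'E'
from h import *
s=robot.observe(); print(s["tool_pos"],s["orientation"],s["grasp_force"]); legs([(451.1,-54,52.4)],-13.65)
p,im=shot("wrist","w6"); cv2.imwrite("pics/w6c.png",im[:,:,::-1])
E
```

```text
[ 0.44988872 -0.05237447  0.09264618] [-1.79986491e+02  3.67288483e-02 -1.34483247e+01] 51.6093510389328
first [ 1.6  1.3 40.2] [-0.   0.   0.2]
```

View pics/w6.png

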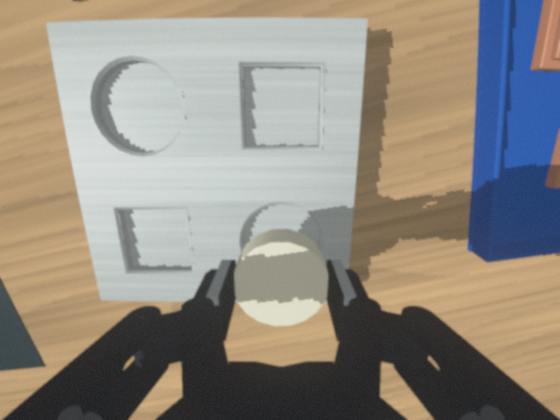

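The blank is held level over the empty round cavity, with its top centred near (281,277). I'll check its in-hand offset and the mould fit.

```bash
python3 - <<'E'
from h import *
im=cv2.imread("pics/w6.png")[:,:,::-1].copy(); p=robot.camera_params("wrist")
print((ray(p,[(281,277),(281,230),(281,325),(235,277),(328,277)],.0783)*1000).round(1).tolist())
c=(ray(p,[(49,25),(367,19),(101,301)],.026)*1000).round(1);print(c.tolist(), np.linalg.norm(c[0]-c[1]),np.linalg.norm(c[0]-c[2]), (c[1]+c[2])/2)
print(ray(p,[(137,105),(282,107)],.026)*1000)
E
```

```text
[[454.3, -53.7, 78.3], [478.8, -59.5, 78.3], [426.1, -47.0, 78.3], [459.6, -31.2, 78.3], [448.8, -76.6, 78.3]]
[[609.1, 43.5, 26.0], [568.6, -129.4, 26.0], [436.0, 86.6, 26.0]] 177.58001013627631 178.38503300445362 [502.3 -21.4  26. ]
[[555.95140929   9.59252414  26.        ]
 [534.42084481 -73.4020913   26.        ]]
```

move_arm(targets=[{"x": 1.5, "y": 1.5, "z": 5, "rx": 0, "ry": 0, "rz": 0, "jaw": 0.45}, {"x": 1.5, "y": 1.5, "z": 15, "rx": 0, "ry": 0, "rz": 0, "jaw": 0.45}, {"x": 1.5, "y": 1.5, "z": 25, "rx": 0, "ry": 0, "rz": 0, "jaw": 0.45}, {"x": 1.5, "y": 1.5, "z": 29, "rx": 0, "ry": 0, "rz": 0, "jaw": 0.45}, {"x": 1.5, "y": 1.5, "z": 32, "rx": 0, "ry": 0, "rz": 0, "jaw": 0.45}, {"x": 1.5, "y": 1.5, "z": 35, "rx": 0, "ry": 0, "rz": 0, "jaw": 0.45}, {"x": 1.5, "y": 1.5, "z": 35, "rx": 0, "ry": 0, "rz": 0, "jaw": 0.45}, {"x": 1.5, "y": 1.5, "z": 35, "rx": 0, "ry": 0, "rz": 0, "jaw": 0.45}])

```text
t: 23.3
tool_pos: [0.4514, -0.0548, 0.0577]
orientation: [-179.9, 0.0, -13.6]
contact_force: [1.6, 5.3, -2.6]
width: 0.56
grasp_force: 51.9
```

move_arm(targets=[{"x": 0, "y": -1, "z": 2, "rx": 0, "ry": 0, "rz": 0, "jaw": 0.45}, {"x": 0, "y": -1, "z": 4, "rx": 0, "ry": 0, "rz": 0, "jaw": 0.45}, {"x": 0, "y": -1, "z": 5, "rx": 0, "ry": 0, "rz": 0, "jaw": 0.45}, {"x": 0, "y": -1, "z": 5, "rx": 0, "ry": 0, "rz": 0, "jaw": 0.45}, {"x": 0, "y": -1, "z": 5, "rx": 0, "ry": 0, "rz": 0, "jaw": 0.45}])

```text
t: 23.72
tool_pos: [0.4516, -0.0546, 0.0528]
orientation: [180.0, -0.0, -13.6]
contact_force: [1.5, 1.7, -1.2]
width: 0.559
grasp_force: 52.1
```

move_arm(targets=[{"x": 0, "y": 0, "z": 0, "rx": 0, "ry": 0, "rz": 0, "jaw": 0.72}, {"x": 0, "y": 0, "z": 0, "rx": 0, "ry": 0, "rz": 0, "jaw": 0.72}, {"x": 0, "y": 0, "z": 0, "rx": 0, "ry": 0, "rz": 0, "jaw": 0.72}, {"x": 0, "y": 0, "z": -15, "rx": 0, "ry": 0, "rz": 0, "jaw": 0.72}, {"x": 0, "y": 0, "z": -40, "rx": 0, "ry": 0, "rz": 0, "jaw": 0.72}, {"x": 0, "y": 0, "z": -60, "rx": 0, "ry": 0, "rz": 0, "jaw": 0.72}])

```text
t: 24.22
tool_pos: [0.4512, -0.0546, 0.1136]
orientation: [180.0, 0.1, -13.6]
contact_force: [-0.0, 0.0, -0.6]
width: 0.719
grasp_force: 0.0
```

move_arm(targets=[{"x": -8, "y": -35, "z": -20, "rx": 0, "ry": 0, "rz": 0, "jaw": 0.85}, {"x": -17, "y": -70, "z": -40, "rx": 0, "ry": 0, "rz": 0, "jaw": 0.85}, {"x": -25, "y": -105, "z": -60, "rx": 0, "ry": 0, "rz": 0, "jaw": 0.85}, {"x": -34, "y": -140, "z": -80, "rx": 0, "ry": 0, "rz": 0, "jaw": 0.85}, {"x": -42, "y": -175, "z": -88, "rx": 0, "ry": 0, "rz": -3, "jaw": 0.85}, {"x": -51, "y": -210, "z": -88, "rx": 0, "ry": 0, "rz": -5.6, "jaw": 0.85}, {"x": -59, "y": -245, "z": -88, "rx": 0, "ry": 0, "rz": -5.6, "jaw": 0.85}, {"x": -68, "y": -280, "z": -88, "rx": 0, "ry": 0, "rz": -5.6, "jaw": 0.85}, {"x": -76, "y": -315, "z": -88, "rx": 0, "ry": 0, "rz": -5.6, "jaw": 0.85}, {"x": -83, "y": -344, "z": -88, "rx": 0, "ry": 0, "rz": -5.6, "jaw": 0.85}])

```text
t: 25.05
tool_pos: [0.4511, 0.3016, 0.201]
orientation: [-180.0, -0.0, -7.9]
contact_force: [0.3, 0.5, 0.2]
width: 0.848
grasp_force: 0.0
```

move_arm(targets=[{"x": 0, "y": 0, "z": 0, "rx": 0, "ry": 0, "rz": 0, "jaw": 0.85}, {"x": 0, "y": 0, "z": 0, "rx": 0, "ry": 0, "rz": 0, "jaw": 0.85}, {"x": 0, "y": 0, "z": 0, "rx": 0, "ry": 0, "rz": 0, "jaw": 0.85}])

```text
t: 25.3
tool_pos: [0.4513, 0.2988, 0.2005]
orientation: [179.9, 0.0, -7.9]
contact_force: [-0.2, -0.0, -0.1]
width: 0.854
grasp_force: 0.0
```

```bash
sed -i 's/(h>14)&(h<40)&(s>8)&(s<75)&(v>150)/(s<75)\&(v>165)\&((h<90)|(s<8))/' h.py; python3 - <<'E'
from h import *
p,im=shot("wrist","w7"); s=robot.observe(); print(s["t"],s["tool_pos"],s["orientation"])
for b in blanks(p,im): print(b)
legs([(543,347,100)],-13.65)
E
```

```text
25.35 [0.45142639 0.29837357 0.20063259] [ 1.79949397e+02  2.00765837e-02 -7.98089797e+00]
(array([232., 216.]), (441.5, 352.2, 43.7, 45.9, -8.4))
(array([217., 116.]), (542.2, 347.8, 50.3, 49.9, -9.9))
(array([525., 102.]), (519.9, 60.3, 172.4, 96.0, 5.7))
first [ 84.  -61.  100.5] [0.1 0.  5.7]
```

move_arm(targets=[{"x": 25, "y": -18, "z": 20, "rx": 0, "ry": 0, "rz": 3, "jaw": 0.85}, {"x": 50, "y": -36, "z": 50, "rx": 0, "ry": 0, "rz": 5.6, "jaw": 0.85}, {"x": 75, "y": -55, "z": 80, "rx": 0, "ry": 0, "rz": 5.6, "jaw": 0.85}, {"x": 83, "y": -61, "z": 110, "rx": 0, "ry": 0, "rz": 5.6, "jaw": 0.85}, {"x": 83, "y": -61, "z": 125, "rx": 0, "ry": 0, "rz": 5.6, "jaw": 0.85}, {"x": 83, "y": -61, "z": 145, "rx": 0, "ry": 0, "rz": 5.6, "jaw": 0.85}, {"x": 83, "y": -61, "z": 160, "rx": 0, "ry": 0, "rz": 5.6, "jaw": 0.85}, {"x": 83, "y": -61, "z": 168, "rx": 0, "ry": 0, "rz": 5.6, "jaw": 0.85}, {"x": 83, "y": -61, "z": 168, "rx": 0, "ry": 0, "rz": 5.6, "jaw": 0.85}, {"x": 83, "y": -61, "z": 168, "rx": 0, "ry": 0, "rz": 5.6, "jaw": 0.85}])

```text
t: 26.18
tool_pos: [0.5426, 0.3473, 0.0331]
orientation: [180.0, 0.0, -13.6]
contact_force: [0.3, 0.2, -0.1]
width: 0.855
grasp_force: 0.0
```

move_arm(targets=[{"x": 0, "y": 0, "z": 0, "rx": 0, "ry": 0, "rz": 0, "jaw": 0.45}, {"x": 0, "y": 0, "z": 0, "rx": 0, "ry": 0, "rz": 0, "jaw": 0.45}, {"x": 0, "y": 0, "z": 0, "rx": 0, "ry": 0, "rz": 0, "jaw": 0.45}, {"x": 0, "y": 0, "z": 0, "rx": 0, "ry": 0, "rz": 0, "jaw": 0.45}, {"x": 0, "y": 0, "z": 0, "rx": 0, "ry": 0, "rz": 0, "jaw": 0.45}, {"x": 0, "y": 0, "z": 0, "rx": 0, "ry": 0, "rz": 0, "jaw": 0.45}])

```text
t: 26.68
tool_pos: [0.5434, 0.3486, 0.035]
orientation: [-179.9, -0.2, -13.5]
contact_force: [-0.3, -0.3, 6.2]
width: 0.558
grasp_force: 51.3
```

```bash
python3 - <<'E'
from h import *
s=robot.observe(); print(s["tool_pos"],s["orientation"]); legs([(554.9,9.3,95)],-13.65)
E
```

```text
[0.5434053  0.34858208 0.03497089] [-1.79898616e+02 -1.76882441e-01 -1.35495730e+01]
first [ 90.8 327.  -60.3] [-0.1 -0.2  0.1]
```

move_arm(targets=[{"x": 0, "y": 0, "z": -8, "rx": 0, "ry": 0, "rz": 0, "jaw": 0.45}, {"x": 0, "y": 0, "z": -25, "rx": 0, "ry": 0, "rz": 0, "jaw": 0.45}, {"x": 0, "y": 0, "z": -48, "rx": 0, "ry": 0, "rz": 0, "jaw": 0.45}, {"x": 0, "y": 0, "z": -60, "rx": 0, "ry": 0, "rz": 0, "jaw": 0.45}, {"x": 0, "y": 0, "z": -60, "rx": 0, "ry": 0, "rz": 0, "jaw": 0.45}])

```text
t: 27.1
tool_pos: [0.5442, 0.3493, 0.0968]
orientation: [-179.8, -0.3, -13.5]
contact_force: [0.9, -0.4, -0.7]
width: 0.553
grasp_force: 51.5
```

move_arm(targets=[{"x": 5, "y": 19, "z": 0, "rx": 0, "ry": 0, "rz": 0, "jaw": 0.45}, {"x": 15, "y": 55, "z": 0, "rx": 0, "ry": 0, "rz": 0, "jaw": 0.45}, {"x": 26, "y": 93, "z": 0, "rx": 0, "ry": 0, "rz": 0, "jaw": 0.45}, {"x": 37, "y": 132, "z": 0, "rx": 0, "ry": 0, "rz": 0, "jaw": 0.45}, {"x": 48, "y": 171, "z": 0, "rx": 0, "ry": 0, "rz": 0, "jaw": 0.45}, {"x": 58, "y": 209, "z": 0, "rx": 0, "ry": 0, "rz": 0, "jaw": 0.45}, {"x": 68, "y": 246, "z": 0, "rx": 0, "ry": 0, "rz": 0, "jaw": 0.45}, {"x": 78, "y": 281, "z": 0, "rx": 0, "ry": 0, "rz": 0, "jaw": 0.45}, {"x": 86, "y": 310, "z": 0, "rx": 0, "ry": 0, "rz": 0, "jaw": 0.45}, {"x": 91, "y": 327, "z": 0, "rx": 0, "ry": 0, "rz": 0, "jaw": 0.45}])

```text
t: 27.93
tool_pos: [0.5535, 0.0058, 0.0921]
orientation: [180.0, 0.0, -13.7]
contact_force: [-0.3, 1.0, -0.8]
width: 0.557
grasp_force: 51.6
```

move_arm(targets=[{"x": 0, "y": 0, "z": 0, "rx": 0, "ry": 0, "rz": 0, "jaw": 0.45}, {"x": 0, "y": 0, "z": 0, "rx": 0, "ry": 0, "rz": 0, "jaw": 0.45}, {"x": 0, "y": 0, "z": 0, "rx": 0, "ry": 0, "rz": 0, "jaw": 0.45}, {"x": 0, "y": 0, "z": 0, "rx": 0, "ry": 0, "rz": 0, "jaw": 0.45}])

```text
t: 28.27
tool_pos: [0.5536, 0.0103, 0.0925]
orientation: [-180.0, 0.0, -13.5]
contact_force: [0.5, -0.4, -0.5]
width: 0.557
grasp_force: 51.6
```

```bash
python3 - <<'E'
from h import *
s=robot.observe(); print(s["tool_pos"],s["orientation"],s["grasp_force"]); legs([(555.3,9.3,53)],-13.65)
p,im=shot("wrist","w8")
for b in blanks(p,im,.038): print(b)
E
```

```text
[0.5535794  0.01032893 0.09245773] [-1.79982855e+02  4.84266111e-02 -1.34852547e+01] 51.59685730934143
first [ 1.9  0.6 39.5] [-0.   0.   0.2]
(array([391., 379.]), (432.8, -49.4, 21.0, 30.8, -6.7))
(array([283., 328.]), (499.3, 23.1, 80.4, 62.9, -13.5))
(array([418., 283.]), (509.5, -72.7, 82.8, 51.4, -30.6))
(array([309., 206.]), (557.4, -30.9, 168.3, 73.9, -13.7))
(array([295.,  63.]), (657.0, -23.4, 15.5, 21.1, -5.6))
(array([219.,  48.]), (672.8, 14.1, 52.1, 25.3, 39.2))
```

move_arm(targets=[{"x": 2, "y": 0.5, "z": 5, "rx": 0, "ry": 0, "rz": 0, "jaw": 0.45}, {"x": 2, "y": 0.5, "z": 15, "rx": 0, "ry": 0, "rz": 0, "jaw": 0.45}, {"x": 2, "y": 0.5, "z": 25, "rx": 0, "ry": 0, "rz": 0, "jaw": 0.45}, {"x": 2, "y": 0.5, "z": 29, "rx": 0, "ry": 0, "rz": 0, "jaw": 0.45}, {"x": 2, "y": 0.5, "z": 32, "rx": 0, "ry": 0, "rz": 0, "jaw": 0.45}, {"x": 2, "y": 0.5, "z": 35, "rx": 0, "ry": 0, "rz": 0, "jaw": 0.45}, {"x": 2, "y": 0.5, "z": 35, "rx": 0, "ry": 0, "rz": 0, "jaw": 0.45}, {"x": 2, "y": 0.5, "z": 35, "rx": 0, "ry": 0, "rz": 0, "jaw": 0.45}])

```text
t: 28.98
tool_pos: [0.5554, 0.0087, 0.0574]
orientation: [-180.0, 0.1, -13.6]
contact_force: [0.3, 4.6, -3.3]
width: 0.555
grasp_force: 51.7
```

move_arm(targets=[{"x": 0, "y": 0, "z": 2, "rx": 0, "ry": 0, "rz": 0, "jaw": 0.45}, {"x": 0, "y": 0, "z": 4, "rx": 0, "ry": 0, "rz": 0, "jaw": 0.45}, {"x": 0, "y": 0, "z": 4, "rx": 0, "ry": 0, "rz": 0, "jaw": 0.45}, {"x": 0, "y": 0, "z": 4, "rx": 0, "ry": 0, "rz": 0, "jaw": 0.45}, {"x": 0, "y": 0, "z": 4, "rx": 0, "ry": 0, "rz": 0, "jaw": 0.45}])

```text
t: 29.4
tool_pos: [0.5557, 0.0087, 0.0539]
orientation: [-180.0, 0.0, -13.6]
contact_force: [-0.5, 4.9, -0.9]
width: 0.55
grasp_force: 52.0
```

move_arm(targets=[{"x": 0, "y": 0, "z": 0, "rx": 0, "ry": 0, "rz": 0, "jaw": 0.72}, {"x": 0, "y": 0, "z": 0, "rx": 0, "ry": 0, "rz": 0, "jaw": 0.72}, {"x": 0, "y": 0, "z": 0, "rx": 0, "ry": 0, "rz": 0, "jaw": 0.72}, {"x": 0, "y": 0, "z": -15, "rx": 0, "ry": 0, "rz": 0, "jaw": 0.72}, {"x": 0, "y": 0, "z": -40, "rx": 0, "ry": 0, "rz": 0, "jaw": 0.72}, {"x": 0, "y": 0, "z": -60, "rx": 0, "ry": 0, "rz": 0, "jaw": 0.72}])

```text
t: 29.9
tool_pos: [0.5558, 0.0076, 0.1147]
orientation: [180.0, 0.0, -13.6]
contact_force: [0.0, 0.0, -0.0]
width: 0.722
grasp_force: 0.0
```

move_arm(targets=[{"x": -20, "y": -24, "z": -20, "rx": 0, "ry": 0, "rz": 0, "jaw": 0.75}, {"x": -45, "y": -54, "z": -40, "rx": 0, "ry": 0, "rz": 0, "jaw": 0.75}, {"x": -70, "y": -84, "z": -57, "rx": 0, "ry": 0, "rz": 0, "jaw": 0.75}, {"x": -95, "y": -114, "z": -57, "rx": 0, "ry": 0, "rz": -2, "jaw": 0.75}, {"x": -120, "y": -144, "z": -57, "rx": 0, "ry": 0, "rz": -4, "jaw": 0.75}, {"x": -145, "y": -174, "z": -57, "rx": 0, "ry": 0, "rz": -5.6, "jaw": 0.75}, {"x": -170, "y": -204, "z": -57, "rx": 0, "ry": 0, "rz": -5.6, "jaw": 0.75}, {"x": -195, "y": -234, "z": -57, "rx": 0, "ry": 0, "rz": -5.6, "jaw": 0.75}, {"x": -220, "y": -264, "z": -57, "rx": 0, "ry": 0, "rz": -5.6, "jaw": 0.75}, {"x": -240, "y": -288, "z": -57, "rx": 0, "ry": 0, "rz": -5.6, "jaw": 0.75}])

```text
t: 30.73
tool_pos: [0.3889, 0.3462, 0.1713]
orientation: [-180.0, -0.1, -7.9]
contact_force: [0.6, 0.1, -0.4]
width: 0.753
grasp_force: 0.0
```

move_arm(targets=[{"x": 0, "y": 0, "z": 0, "rx": 0, "ry": 0, "rz": 0, "jaw": 0.75}, {"x": 0, "y": 0, "z": 0, "rx": 0, "ry": 0, "rz": 0, "jaw": 0.75}, {"x": 0, "y": 0, "z": 0, "rx": 0, "ry": 0, "rz": 0, "jaw": 0.75}])

```text
t: 30.98
tool_pos: [0.3904, 0.3439, 0.1709]
orientation: [180.0, -0.0, -7.9]
contact_force: [0.5, 0.4, 0.4]
width: 0.746
grasp_force: 0.0
```

```bash
python3 - <<'E'
from h import *
p,im=shot("wrist","w9"); s=robot.observe(); print(s["t"],s["tool_pos"],s["orientation"])
for b in blanks(p,im): print(b)
legs([(441,352,33)],-8.1)
E
```

```text
31.0333 [0.39067955 0.34346057 0.17088959] [ 1.79973183e+02 -3.77339370e-02 -7.98913466e+00]
(array([123., 282.]), (333.8, 517.6, 69.0, 17.1, -1.0))
(array([263., 157.]), (440.0, 353.2, 42.4, 42.7, -7.9))
(array([551.,  99.]), (464.1, 97.6, 62.7, 20.7, 6.5))
first [ 48.6 -15.5 137.9] [ 0.  -0.   0.1]
```

View pics/w9.png

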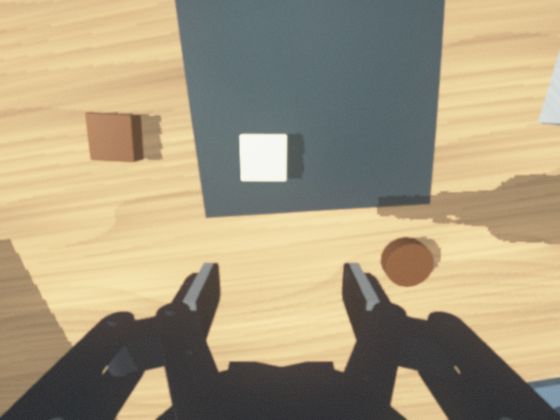

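Only the cream square is left on the mat, at (263,157), which is world (440,353.2) with yaw -7.9°. The brown decoys are still at (115,137) and (407,262).

move_arm(targets=[{"x": 24, "y": -8, "z": 15, "rx": 0, "ry": 0, "rz": 0, "jaw": 0.75}, {"x": 47.5, "y": -16.5, "z": 45, "rx": 0, "ry": 0, "rz": 0, "jaw": 0.75}, {"x": 47.5, "y": -16.5, "z": 75, "rx": 0, "ry": 0, "rz": 0, "jaw": 0.75}, {"x": 47.5, "y": -16.5, "z": 100, "rx": 0, "ry": 0, "rz": 0, "jaw": 0.75}, {"x": 47.5, "y": -16.5, "z": 120, "rx": 0, "ry": 0, "rz": 0, "jaw": 0.75}, {"x": 47.5, "y": -16.5, "z": 132, "rx": 0, "ry": 0, "rz": 0, "jaw": 0.75}, {"x": 47.5, "y": -16.5, "z": 138, "rx": 0, "ry": 0, "rz": 0, "jaw": 0.75}, {"x": 47.5, "y": -16.5, "z": 138, "rx": 0, "ry": 0, "rz": 0, "jaw": 0.75}, {"x": 47.5, "y": -16.5, "z": 138, "rx": 0, "ry": 0, "rz": 0, "jaw": 0.75}, {"x": 47.5, "y": -16.5, "z": 138, "rx": 0, "ry": 0, "rz": 0, "jaw": 0.75}])

```text
t: 31.87
tool_pos: [0.4405, 0.354, 0.034]
orientation: [-179.9, -0.1, -8.0]
contact_force: [0.3, 0.6, 0.8]
width: 0.75
grasp_force: 0.0
```

move_arm(targets=[{"x": 0, "y": 0, "z": 0, "rx": 0, "ry": 0, "rz": 0, "jaw": 0.35}, {"x": 0, "y": 0, "z": 0, "rx": 0, "ry": 0, "rz": 0, "jaw": 0.35}, {"x": 0, "y": 0, "z": 0, "rx": 0, "ry": 0, "rz": 0, "jaw": 0.35}, {"x": 0, "y": 0, "z": 0, "rx": 0, "ry": 0, "rz": 0, "jaw": 0.35}, {"x": 0, "y": 0, "z": 0, "rx": 0, "ry": 0, "rz": 0, "jaw": 0.35}, {"x": 0, "y": 0, "z": 0, "rx": 0, "ry": 0, "rz": 0, "jaw": 0.35}])

```text
t: 32.37
tool_pos: [0.4402, 0.3545, 0.0342]
orientation: [-179.9, -0.1, -7.9]
contact_force: [-0.8, -1.3, 6.6]
width: 0.474
grasp_force: 51.2
```

```bash
python3 - <<'E'
from h import *
s=robot.observe(); print(s["tool_pos"],s["orientation"]); legs([(471.4,29.6,95)],-13.65)
E
```

```text
[0.44019822 0.35452935 0.03421503] [-1.79924016e+02 -1.30508088e-01 -7.93789500e+00]
first [ 75.9 317.4 -61. ] [-0.1 -0.1  5.7]
```

move_arm(targets=[{"x": 0, "y": 0, "z": -8, "rx": 0, "ry": 0, "rz": 0, "jaw": 0.35}, {"x": 0, "y": 0, "z": -25, "rx": 0, "ry": 0, "rz": 0, "jaw": 0.35}, {"x": 0, "y": 0, "z": -48, "rx": 0, "ry": 0, "rz": 0, "jaw": 0.35}, {"x": 0, "y": 0, "z": -60, "rx": 0, "ry": 0, "rz": 0, "jaw": 0.35}, {"x": 0, "y": 0, "z": -60, "rx": 0, "ry": 0, "rz": 0, "jaw": 0.35}])

```text
t: 32.78
tool_pos: [0.441, 0.3552, 0.0963]
orientation: [-179.8, -0.3, -7.9]
contact_force: [-0.5, -0.1, 0.1]
width: 0.474
grasp_force: 50.6
```

move_arm(targets=[{"x": 5, "y": 19, "z": 0, "rx": 0, "ry": 0, "rz": 0, "jaw": 0.35}, {"x": 13, "y": 55, "z": 0, "rx": 0, "ry": 0, "rz": 0, "jaw": 0.35}, {"x": 22, "y": 92, "z": 0, "rx": 0, "ry": 0, "rz": 1, "jaw": 0.35}, {"x": 31, "y": 129, "z": 0, "rx": 0, "ry": 0, "rz": 2, "jaw": 0.35}, {"x": 40, "y": 166, "z": 0, "rx": 0, "ry": 0, "rz": 3, "jaw": 0.35}, {"x": 48, "y": 202, "z": 0, "rx": 0, "ry": 0, "rz": 4, "jaw": 0.35}, {"x": 57, "y": 238, "z": 0, "rx": 0, "ry": 0, "rz": 5, "jaw": 0.35}, {"x": 65, "y": 272, "z": 0, "rx": 0, "ry": 0, "rz": 5.7, "jaw": 0.35}, {"x": 72, "y": 301, "z": 0, "rx": 0, "ry": 0, "rz": 5.7, "jaw": 0.35}, {"x": 76, "y": 317, "z": 0, "rx": 0, "ry": 0, "rz": 5.7, "jaw": 0.35}])

```text
t: 33.62
tool_pos: [0.4706, 0.0267, 0.0924]
orientation: [180.0, 0.0, -13.8]
contact_force: [0.7, 0.1, -0.8]
width: 0.477
grasp_force: 50.6
```

move_arm(targets=[{"x": 0, "y": 0, "z": 0, "rx": 0, "ry": 0, "rz": 0, "jaw": 0.35}, {"x": 0, "y": 0, "z": 0, "rx": 0, "ry": 0, "rz": 0, "jaw": 0.35}, {"x": 0, "y": 0, "z": 0, "rx": 0, "ry": 0, "rz": 0, "jaw": 0.35}, {"x": 0, "y": 0, "z": 0, "rx": 0, "ry": 0, "rz": 0, "jaw": 0.35}])

```text
t: 33.95
tool_pos: [0.4702, 0.0307, 0.0925]
orientation: [-180.0, 0.1, -13.6]
contact_force: [0.5, 0.0, -0.4]
width: 0.473
grasp_force: 50.6
```

```bash
python3 - <<'E'
from h import *
s=robot.observe(); print(s["tool_pos"],s["orientation"],s["grasp_force"]); legs([(471.4,29.8,52.4)],-13.65)
p,im=shot("wrist","w10")
E
```

```text
[0.47019572 0.03073867 0.09252898] [-1.79985496e+02  5.31886736e-02 -1.35919771e+01] 50.63905656337738
first [ 1.4  0.6 40.1] [-0.   0.1  0.1]
```

View pics/w10.png

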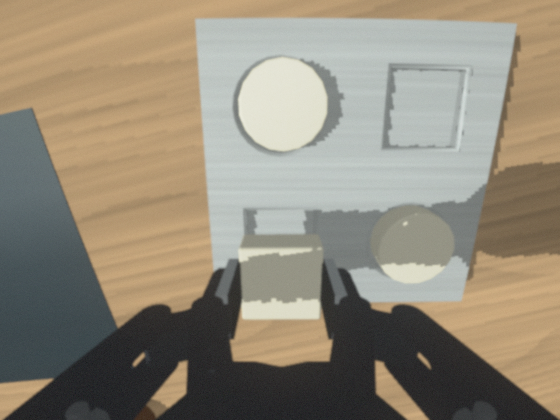

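The square is held in line with its cavity. Both round blanks sit in their cavities at (283,104) and (413,243).

move_arm(targets=[{"x": 1.5, "y": 0.5, "z": 5, "rx": 0, "ry": 0, "rz": 0, "jaw": 0.35}, {"x": 1.5, "y": 0.5, "z": 15, "rx": 0, "ry": 0, "rz": 0, "jaw": 0.35}, {"x": 1.5, "y": 0.5, "z": 25, "rx": 0, "ry": 0, "rz": 0, "jaw": 0.35}, {"x": 1.5, "y": 0.5, "z": 29, "rx": 0, "ry": 0, "rz": 0, "jaw": 0.35}, {"x": 1.5, "y": 0.5, "z": 32, "rx": 0, "ry": 0, "rz": 0, "jaw": 0.35}, {"x": 1.5, "y": 0.5, "z": 35, "rx": 0, "ry": 0, "rz": 0, "jaw": 0.35}, {"x": 1.5, "y": 0.5, "z": 35, "rx": 0, "ry": 0, "rz": 0, "jaw": 0.35}, {"x": 1.5, "y": 0.5, "z": 35, "rx": 0, "ry": 0, "rz": 0, "jaw": 0.35}])

```text
t: 34.67
tool_pos: [0.4721, 0.029, 0.0579]
orientation: [-180.0, 0.0, -13.7]
contact_force: [-0.0, 1.9, -0.3]
width: 0.471
grasp_force: 50.6
```

move_arm(targets=[{"x": 0, "y": 0, "z": 2, "rx": 0, "ry": 0, "rz": 0, "jaw": 0.35}, {"x": 0, "y": 0, "z": 4, "rx": 0, "ry": 0, "rz": 0, "jaw": 0.35}, {"x": 0, "y": 0, "z": 4, "rx": 0, "ry": 0, "rz": 0, "jaw": 0.35}, {"x": 0, "y": 0, "z": 4, "rx": 0, "ry": 0, "rz": 0, "jaw": 0.35}, {"x": 0, "y": 0, "z": 4, "rx": 0, "ry": 0, "rz": 0, "jaw": 0.35}])

```text
t: 35.08
tool_pos: [0.4724, 0.0289, 0.0539]
orientation: [-180.0, -0.0, -13.7]
contact_force: [2.4, 2.8, -1.5]
width: 0.471
grasp_force: 50.6
```

move_arm(targets=[{"x": 0, "y": 0, "z": 0, "rx": 0, "ry": 0, "rz": 0, "jaw": 0.65}, {"x": 0, "y": 0, "z": 0, "rx": 0, "ry": 0, "rz": 0, "jaw": 0.65}, {"x": 0, "y": 0, "z": 0, "rx": 0, "ry": 0, "rz": 0, "jaw": 0.65}, {"x": 0, "y": 0, "z": -20, "rx": 0, "ry": 0, "rz": 0, "jaw": 0.65}, {"x": 0, "y": 0, "z": -45, "rx": 0, "ry": 0, "rz": 0, "jaw": 0.5}, {"x": 0, "y": 0, "z": -50, "rx": 0, "ry": 0, "rz": 0, "jaw": 0}, {"x": 0, "y": 0, "z": -50, "rx": 0, "ry": 0, "rz": 0, "jaw": 0}, {"x": 0, "y": 0, "z": -50, "rx": 0, "ry": 0, "rz": 0, "jaw": 0}, {"x": 0, "y": 0, "z": -50, "rx": 0, "ry": 0, "rz": 0, "jaw": 0}, {"x": 0, "y": 0, "z": -50, "rx": 0, "ry": 0, "rz": 0, "jaw": 0}], squeeze=40)

```text
t: 35.92
tool_pos: [0.4712, 0.0289, 0.1027]
orientation: [180.0, 0.1, -13.7]
contact_force: [-0.4, 0.0, -0.1]
width: 0.0
grasp_force: 0.0
```

move_arm(targets=[{"x": 0, "y": 0, "z": 15, "rx": 0, "ry": 0, "rz": 0, "jaw": 0}, {"x": 0, "y": 0, "z": 30, "rx": 0, "ry": 0, "rz": 0, "jaw": 0}, {"x": 0, "y": 0, "z": 36, "rx": 0, "ry": 0, "rz": 0, "jaw": 0}, {"x": 0, "y": 0, "z": 38, "rx": 0, "ry": 0, "rz": 0, "jaw": 0}, {"x": 0, "y": 0, "z": 40, "rx": 0, "ry": 0, "rz": 0, "jaw": 0}, {"x": 0, "y": 0, "z": 40, "rx": 0, "ry": 0, "rz": 0, "jaw": 0}, {"x": 0, "y": 0, "z": 40, "rx": 0, "ry": 0, "rz": 0, "jaw": 0}])

```text
t: 36.5
tool_pos: [0.4724, 0.0287, 0.0641]
orientation: [-180.0, -0.0, -13.7]
contact_force: [0.1, -0.2, -0.2]
width: 0.004
grasp_force: 0.0
```

move_arm(targets=[{"x": 0, "y": 0, "z": 1, "rx": 0, "ry": 0, "rz": 0, "jaw": 0}, {"x": 0, "y": 0, "z": 2, "rx": 0, "ry": 0, "rz": 0, "jaw": 0}, {"x": 0, "y": 0, "z": 2.5, "rx": 0, "ry": 0, "rz": 0, "jaw": 0}, {"x": 0, "y": 0, "z": 2.5, "rx": 0, "ry": 0, "rz": 0, "jaw": 0}, {"x": 0, "y": 0, "z": 2.5, "rx": 0, "ry": 0, "rz": 0, "jaw": 0}])

```text
t: 36.92
tool_pos: [0.4726, 0.0287, 0.063]
orientation: [-180.0, -0.1, -13.6]
contact_force: [-4.0, 1.0, 14.3]
width: -0.001
grasp_force: 6.8
```

move_arm(targets=[{"x": 0, "y": 0, "z": -20, "rx": 0, "ry": 0, "rz": 0, "jaw": 0}, {"x": 0, "y": 0, "z": -38, "rx": 0, "ry": 0, "rz": 0, "jaw": 0}, {"x": 0, "y": 0, "z": -38, "rx": 0, "ry": 0, "rz": 0, "jaw": 0}, {"x": 0, "y": 0, "z": -38, "rx": 0, "ry": 0, "rz": 0, "jaw": 0}])

```text
t: 37.25
tool_pos: [0.473, 0.0286, 0.1004]
orientation: [-180.0, -0.2, -13.7]
contact_force: [0.2, 0.0, 0.0]
width: -0.001
grasp_force: 0.0
```

```bash
python3 - <<'E'
from h import *
s=robot.observe(); print(s["tool_pos"],s["orientation"]); legs([(451.1,-54,100),(451.1,-54,62),(451.1,-54,100),(555,9,100)],-13.65)
E
```

```text
[0.47303112 0.02863279 0.1004042 ] [-179.98743196   -0.18985408  -13.65688231]
first [-1.8 85.5  0.4] [-0.  -0.2 -0. ]
(451.1, -54, 62) [-0. -0. 38.]
(451.1, -54, 100) [  0.   0. -38.]
(555, 9, 100) [ 86. -86.  -0.]
```

move_arm(targets=[{"x": 0, "y": 40, "z": 0, "rx": 0, "ry": 0, "rz": 0, "jaw": 0}, {"x": -1, "y": 80, "z": 0, "rx": 0, "ry": 0, "rz": 0, "jaw": 0}, {"x": -2, "y": 85.5, "z": 0, "rx": 0, "ry": 0, "rz": 0, "jaw": 0}, {"x": -2, "y": 85.5, "z": 15, "rx": 0, "ry": 0, "rz": 0, "jaw": 0}, {"x": -2, "y": 85.5, "z": 28, "rx": 0, "ry": 0, "rz": 0, "jaw": 0}, {"x": -2, "y": 85.5, "z": 33, "rx": 0, "ry": 0, "rz": 0, "jaw": 0}, {"x": -2, "y": 85.5, "z": 36, "rx": 0, "ry": 0, "rz": 0, "jaw": 0}, {"x": -2, "y": 85.5, "z": 38, "rx": 0, "ry": 0, "rz": 0, "jaw": 0}, {"x": -2, "y": 85.5, "z": 38, "rx": 0, "ry": 0, "rz": 0, "jaw": 0}, {"x": -2, "y": 85.5, "z": 38, "rx": 0, "ry": 0, "rz": 0, "jaw": 0}])

```text
t: 38.08
tool_pos: [0.4485, -0.0534, 0.0629]
orientation: [180.0, 0.2, -13.6]
contact_force: [-11.4, -0.1, 26.7]
width: 0.002
grasp_force: 13.2
```

move_arm(targets=[{"x": 0, "y": 0, "z": -20, "rx": 0, "ry": 0, "rz": 0, "jaw": 0}, {"x": 0, "y": 0, "z": -38, "rx": 0, "ry": 0, "rz": 0, "jaw": 0}, {"x": 0, "y": 0, "z": -38, "rx": 0, "ry": 0, "rz": 0, "jaw": 0}])

```text
t: 38.33
tool_pos: [0.4519, -0.0541, 0.1021]
orientation: [180.0, -0.3, -13.6]
contact_force: [-0.4, -0.1, -0.2]
width: 0.001
grasp_force: 0.0
```

move_arm(targets=[{"x": 28, "y": -28, "z": 0, "rx": 0, "ry": 0, "rz": 0, "jaw": 0}, {"x": 56, "y": -56, "z": 0, "rx": 0, "ry": 0, "rz": 0, "jaw": 0}, {"x": 86, "y": -86, "z": 0, "rx": 0, "ry": 0, "rz": 0, "jaw": 0}, {"x": 86, "y": -86, "z": 15, "rx": 0, "ry": 0, "rz": 0, "jaw": 0}, {"x": 86, "y": -86, "z": 28, "rx": 0, "ry": 0, "rz": 0, "jaw": 0}, {"x": 86, "y": -86, "z": 33, "rx": 0, "ry": 0, "rz": 0, "jaw": 0}, {"x": 86, "y": -86, "z": 36, "rx": 0, "ry": 0, "rz": 0, "jaw": 0}, {"x": 86, "y": -86, "z": 38, "rx": 0, "ry": 0, "rz": 0, "jaw": 0}, {"x": 86, "y": -86, "z": 38, "rx": 0, "ry": 0, "rz": 0, "jaw": 0}, {"x": 86, "y": -86, "z": 38, "rx": 0, "ry": 0, "rz": 0, "jaw": 0}])

```text
t: 39.17
tool_pos: [0.5526, 0.0105, 0.063]
orientation: [-179.9, 0.1, -13.7]
contact_force: [-6.7, 5.4, 17.4]
width: -0.001
grasp_force: 8.6
```

move_arm(targets=[{"x": 0, "y": 0, "z": -20, "rx": 0, "ry": 0, "rz": 0, "jaw": 0}, {"x": 0, "y": 0, "z": -50, "rx": 0, "ry": 0, "rz": 0, "jaw": 0}, {"x": -20, "y": 0, "z": -80, "rx": 0, "ry": 0, "rz": 0, "jaw": 0}, {"x": -50, "y": 0, "z": -110, "rx": 0, "ry": 0, "rz": 0, "jaw": 0}, {"x": -80, "y": 0, "z": -130, "rx": 0, "ry": 0, "rz": 0, "jaw": 0.2}, {"x": -110, "y": 0, "z": -140, "rx": 0, "ry": 0, "rz": 0, "jaw": 0.2}, {"x": -130, "y": 0, "z": -140, "rx": 0, "ry": 0, "rz": 0, "jaw": 0.2}, {"x": -130, "y": 0, "z": -140, "rx": 0, "ry": 0, "rz": 0, "jaw": 0.2}, {"x": -130, "y": 0, "z": -140, "rx": 0, "ry": 0, "rz": 0, "jaw": 0.2}])

```text
t: 39.92
tool_pos: [0.4266, 0.0403, 0.2017]
orientation: [-180.0, -0.1, -13.7]
contact_force: [0.4, 0.1, -0.4]
width: 0.201
grasp_force: 0.0
```

```bash
python3 - <<'E'
from h import *
p,im=shot("wrist","w11"); t=robot.camera("side")
cv2.imwrite("pics/c11.png",np.hstack([im[:300,100:460],cv2.resize(t[140:350,200:400],(286,300))])[:,:,::-1])
E
```

```text
(no output)
```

View pics/c11.png

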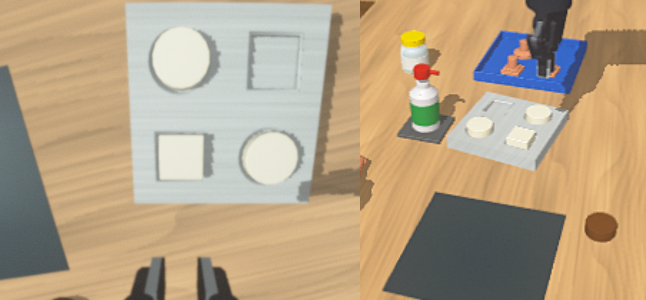

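All three blanks are home: pressing each one, the fingertips stopped at 38 mm. The mat is empty, the cap is up and the pads are in the tray.

```bash
python3 -c "
from bench import robot
print(robot.sign_off())"
```

```text
the job is handed in; nothing more can be done
None
```

The job is handed in, with no verdict returned: the three cast pads are in the blue tray, the red cap was pressed fully down and came back up, and the three cream blanks sit fully home in matching cavities. I never reached for the jar or the foot.

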